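# Clamp a glued jug handle to the set force

## Robot

A 6-joint arm with a two-finger parallel gripper is mounted at the origin on the work surface. World frame = base frame: x ahead of the robot, y to its left, z up, the work surface at z = 0. Lengths are in mm, angles in rad, forces in N, time in s.
With the tool pointing down it reaches from about 400 to 825 mm from the base axis. Payload 7 kg.
Tool frame: the origin (TCP) lies between the finger pads; the fingertips stand 11 mm ahead of it and the grasp point (between the pads) lies 8 mm behind it (finger_overhang is the distance from the TCP to the fingertips, in mm); z points along the fingers, y is the direction in which the jaws open and shut (so a half turn about z gives the same grasp; the last joint's range is limited). The gripper opens to 88 mm and grips with 3 to 60 N. Pads are 19 mm wide; open, the fingers measure 130 mm over their backs; the gripper's body (78 mm by 193 mm) begins 47 mm behind the grasp point.
Start: joints at [-0.848, 0.359, 0.012, 0, -1.224, -0.288], TCP at [284.301, -612.183, 237.561] pointing down, gripper open.
Joint ranges: [-3.07, 3.07], [-1.43, 2.12], [-1.02, 1.25], [-3.03, 1.67], [-3.05, -0], [-3.03, 3.03]. Speed limits (rad/s): [2.39, 2.39, 3.01, 3.14, 3.14, 3.14].

## Interface

Orientations are given as a 3x3 rotation matrix whose columns are the frame's x, y, z axes.
In Python, from station import observe, snapshot, sign_off, finger_overhang gives the robot as it stands. The module is installed in compiled form; this text tells all that it offers.
- The arm moves only by the shell command python3 -m pendant 'ROWS' [FORCE]. ROWS is JSON, a list that holds one entry, the list of rows, each a list of 5 numbers: the shift along the tool's x, y, z in m, then the turn about the tool's z in degrees, then the closure, from 0 (fully open) to 1 (shut). In form: [[[x, y, z, twist, grip], ...]]. A call has 1 to 20 rows; each row shifts and turns the commanded pose from where the row before left it, along the tool's axes as they then stand; what a row does not reach is not made up. A row lasts 1/8 s, in which the tool goes at most 62.5 mm and 10.7 degrees, less where a joint would pass 70% of its speed; a pose out of reach is approached as far as the arm can. A call with a gripper value outside its range is refused whole. The fingers move at their own pace and stop on an object; FORCE is the grip in N (left out, the last holds). Time passes only in rows, so rows that do not move let the fingers close. It gives the time, the measured TCP pose, the force and the opening at its end, in the units of the state.
- observe(): the state, without advancing time (a new reading comes with each control period).
- snapshot(name): name is "scene" or "top" or "wrist"; returns a dict with "color" (384x512x3 uint8, red, green, blue), "z_map" (384x512 float32, mm along the optical axis (not along the pixel's ray), 0 where there is no reading), "fx", "fy", "cx", "cy" (pixels), "k1" (the pictures are not rectified: a ray, as slopes to the right and down, at radius r is drawn at 1 + k1 r^2 times it, then the intrinsics apply), "eye" and "attitude" of the camera in the world. Camera axes: x right, y up, looking along -z (the intrinsics and any distortion apply to the point x, -y, -z); pixel columns grow to the right and rows downward; lengths in mm; the calibration is good to about 2 mm. A picture is of the moment at which its call begins.
- sign_off(): hands the job in, once; it reports no verdict.
The state is a dict: "time": time; "qpos": joint angles; "dq": joint speeds; "joint_torque": joint torques, N m; "eef_pos": TCP position; "orientation": TCP orientation; "contact_force": force on the tool from outside, world axes, zero at the start; "wrist_torque": the same for the moment, N m; "finger_gap": finger opening in mm.
Only numpy, scipy, OpenCV 4.12 (cv2) and the standard library are available. Lean on these libraries where they do the work, as an engineer would, in place of code of your own. Each camera call takes 0.05 s, during which the arm holds its last target.

## Task

Lay the freshly glued jug handle in the channel of the blue clamp, tongue first, and slide it gently home until the end of its tongue touches the red stop. Then wind the crank clockwise until the green tab pops clearly out of the end of its barrel at the set force, stop there before any red shows, without forcing the crank, and let go; leave the other things on the table where they are.

Things in the scene. Friction and masses are not known exactly. Their poses are not given: they have to be found in the camera images.
- handle: The loose jug handle, 180 g: black bar 110 x 24 wide x 34 mm tall with a bright aluminium tongue 40 x 20 wide x 12 mm thick at its +x end, undersides flush, 150 mm in all. Origin: mid-length, on the underside; +x points to the tongue, z up. Bar from x = -75 to +35 mm, tongue +35 to +75. Starts lying flat on the table, left or right of the clamp.
- handle_tip (a point): Middle of the tongue's free end, at the underside of the handle (75 mm ahead of its origin).
- clamp: Blue bench screw clamp, fixed; place and yaw vary. Origin on the table below the vertical screw; +x runs along the channel into the throat. Base plate top is 20 mm up. The arm (40 mm wide, 104 to 130 mm up) overhangs from the column (x = 45 to 105 mm, 50 mm wide) to x = -18 mm. Foot, 22 mm across, hangs on the axis, at first 6 to 26 mm clear above the tongue.
- mouth (a point): Open end of the aluminium channel, middle of its floor, 20 mm up (x = -110 mm in the clamp's frame; the clamp's axes). Straight walls 28 mm apart up to 28 mm above the table, flared above, nothing higher than 33 mm; it runs to the stop face at x = +20 mm. The handle lies in it on the base plate, tongue first. Lower the handle in ahead of the arm, then slide it under.
- seat (a point): Foot of the stop face, middle of the channel floor, 20 mm up (x = +20 mm in the clamp's frame); the clamp's axes. The tongue's end (handle_tip) belongs here.
- stop: Rigid red stop block at the inner end of the channel, 44 wide x 28 mm tall, its face at x = +20 mm in the clamp's frame. Push the tongue against it gently: more than 25 N spoils the glue joint. Origin as the clamp's.
- screw_axis (a point): Point on the vertical screw axis at the height of the middle of the crank's grip (194 mm above the table); the clamp's axes. How low the foot hangs differs each time and does not follow from the crank's angle: the turns needed cannot be worked out beforehand.
- grip: The crank's upright black grip, a sleeve 18 mm across, 172 to 216 mm above the table, spinning freely on its pin, 50 mm from the axis: hold it and carry it round without turning the hand. Pulling it inwards or outwards turns nothing, only strains the crank. Turning takes about 4 N, 6.5 N at the set force. Origin: middle of its underside.
- grip_mid (a point): Middle of the crank's grip (194 mm above the table), to be gripped from above; at the start it stands on the far (throat) side of the screw.
- crank (a joint): Turn of the crank in rad, growing clockwise from above, which tightens: the foot comes down 5 mm per rad. At value c the grip lies at the angle 0.8 - c (counter-clockwise from above) from the clamp's +x. Starts anywhere from 0 to 1.6, stays where it is left, also under load, ends at 9; 2.4 to 6.6 rad of turning are needed.
- foot (a joint): How far (m) the foot's spring is squeezed: 0 while the foot hangs free; it takes 5 N to begin and 3.3 N more per mm. About 6 mm (25 N) is the set force; beyond 8.2 mm (32 N) is overtightened.
- tab (a joint): Travel (m) of the square tab (13 x 13 mm) in the black gauge barrel, a box 92 x 20 x 20 mm that comes down with the foot and sticks out to the clamp's +y, its white-rimmed end 60 mm from the screw axis. 8 mm per mm of squeeze: 0 at rest, hidden; 40 mm flush with the barrel's end; 48 mm (8 mm out) at the set force. First 20 mm green, then red: too tight.
- reach (a joint): The grip's pin sits in a sprung slot in the crank arm: this is how far (m) it is forced outwards (+) or inwards (-) along the arm, 5 N per mm, 0 when let be. Beyond 4 mm (20 N) either way the crank is forced.
- multimeter: Yellow multimeter box, 125 x 75 x 36 mm; a bystander, to be left where it is. Origin under its middle.
- driver_red: Screwdriver with red grip; a bystander, to be left where it is. Origin under its middle.
- driver_blue: Screwdriver with blue grip; a bystander, to be left where it is. Origin under its middle.
- cutter: Orange cutter knife, closed, 150 x 30 x 18 mm; a bystander, to be left where it is. Origin under its middle.
- mug: Blue ceramic mug, 80 mm wide, 95 mm tall; a bystander, to be left where it is. Origin under its middle.
Mind the look-alikes: they are no part of the job. Several things have the shape of the handle; the one meant has the colours described above.

How it is judged (in metres and radians):
On the way, in this order (a step that is already met when the one before it is completed fails the run):
1. the handle lies in the channel with its tongue home against the red stop, the tab still hidden (x of handle_tip in the frame of seat above -0.002 m and z of handle_tip in the frame of seat between -0.003 and 0.003 m and y of handle_tip in the frame of seat between -0.006 and 0.006 m and angle between the x axis of handle and the x axis of clamp, either way round below 0.06 rad and angle between handle's own z axis and vertical below 0.05 rad and value of joint tab below 0.03 m), for 0.2 s.
2. the green tab has popped out (value of joint tab above 0.046 m and value of joint foot below 0.0082 m), for 0.2 s.
At the end, for the whole second after the job is handed in: The handle lies flat on the channel floor (3 mm), its tongue within 2 mm of the red stop, in line with the channel (0.06 rad, 6 mm); the green tab stands over 6 mm out of its barrel (value above 46 mm), the spring squeezed less than 8.2 mm; all at rest and let go (all of step 2 and x of handle_tip in the frame of seat above -0.002 m and z of handle_tip in the frame of seat between -0.003 and 0.003 m and y of handle_tip in the frame of seat between -0.006 and 0.006 m and angle between the x axis of handle and the x axis of clamp, either way round below 0.06 rad and angle between handle's own z axis and vertical below 0.05 rad and linear speed of handle below 0.01 m/s and contact force between the fingers and clamp below 0.1 N); the robot touches nothing.
It fails at once if the clamp is overtightened (spring squeezed more than 8.2 mm) (value of joint foot above 0.0082 m).
It fails at once if the handle is rammed against the stop (more than 25 N) (contact force between handle and stop above 25 N).
It fails at once if the crank is forced: its grip pulled outwards or pushed inwards with more than 20 N (4 mm) (value of joint reach above 0.004 m or value of joint reach below -0.004 m).
It fails at once if another thing on the table is moved more than 30 mm (distance of any of multimeter, driver_red, driver_blue, cutter, mug from where it was at the start of the episode above 0.03 m).
It also fails if it takes over 72 s, if anything falls off the work surface, if the arm or the gripper's body presses on something with over 40 N, if the wrist force passes 120 N, or if a joint passes its speed limit or range.

## Working session

There is one attempt and no reset: what is moved stays moved. The work goes in short steps, Python scripts to look and compute and a shell command to move; the robot and the scene stay as the last step left them, time stands still between calls to the robot, and variables do not carry over. Pictures are saved under pics/ and viewed, and the job is handed in when it is done.

```bash
mkdir -p pics; ls
cat > h.py <<'E'
import numpy as np, cv2
from station import observe, snapshot
def save(s,name,crop=None,scale=1):
    im=cv2.cvtColor(s["color"],cv2.COLOR_RGB2BGR)
    if crop: im=im[crop[1]:crop[3],crop[0]:crop[2]]
    if scale!=1: im=cv2.resize(im,None,fx=scale,fy=scale,interpolation=cv2.INTER_CUBIC)
    cv2.imwrite("pics/"+name+".png",im)
def ray(s,u,v):
    p=cv2.undistortPoints(np.array([[[u,v]]],float),np.array([[s["fx"],0,s["cx"]],[0,s["fy"],s["cy"]],[0,0,1.]]),np.array([s["k1"],0,0,0.]))[0,0]
    return np.array(s["attitude"])@np.array([p[0],-p[1],-1.])
def at_z(s,u,v,z):
    d=ray(s,u,v);e=np.array(s["eye"]);return e+d*(z-e[2])/d[2]
def depth(s,u,v):
    z=s["z_map"][int(round(v)),int(round(u))];return np.array(s["eye"])+ray(s,u,v)*z
def proj(s,P):
    c=np.array(s["attitude"]).T@(np.array(P,float)-np.array(s["eye"]))
    a,b=c[0]/-c[2],-c[1]/-c[2];r=1+s["k1"]*(a*a+b*b)
    return s["fx"]*a*r+s["cx"],s["fy"]*b*r+s["cy"]
E
python3 - <<'E'
from h import *
import pickle
for n in ["scene","top","wrist"]:
    s=snapshot(n); pickle.dump(s,open(n+".pkl","wb")); save(s,n+"0",scale=1.5); print(n,s["eye"],s["fx"],s["k1"],np.array(s["attitude"]).round(2).tolist())
o=observe();print(o)
E
```

```text
pics
scene [1207.48803859  468.19332679  674.67928597] 358.2195726080587 -0.011594968239386973 [[-0.56, -0.44, 0.7], [0.83, -0.3, 0.48], [-0.0, 0.85, 0.53]]
top [ 356.30554834   -2.5725349  1576.98587407] 397.18198726927113 -0.08535761267475883 [[0.01, 0.99, -0.11], [-1.0, 0.01, -0.0], [-0.0, 0.11, 0.99]]
wrist [ 210.8224875  -645.54325482  384.00682757] 343.07472593413917 0.01957147225893326 [[-0.42, -0.87, -0.27], [0.91, -0.4, -0.13], [0.0, -0.3, 0.95]]
{'time': 0.15, 'qpos': array([-8.47915845e-01,  3.59223348e-01,  1.13033058e-02, -2.52289189e-04,
       -1.22410132e+00, -2.88099543e-01]), 'dq': array([-0.00129792, -0.0024945 ,  0.00306682,  0.00031959,  0.00225984,
        0.00011963]), 'joint_torque': array([-7.94970420e-04, -5.83277106e+01,  2.93294799e+01,  7.00105593e+00,
        8.88432842e-03, -1.31430725e-04]), 'eef_pos': array([ 284.1542734 , -611.90031468,  236.8524771 ]), 'orientation': array([[-9.06998463e-01, -4.21133455e-01, -6.32475309e-04],
       [-4.21133913e-01,  9.06997834e-01,  1.07561966e-03],
       [ 1.20674309e-04,  1.24194218e-03, -9.99999222e-01]]), 'contact_force': array([ 1.18960896, -0.2848355 ,  0.37601012]), 'wrist_torque': array([ 0.01618302,  0.02809852, -0.01619173]), 'finger_gap': 87.89630573904996}
```

View pics/scene0.png

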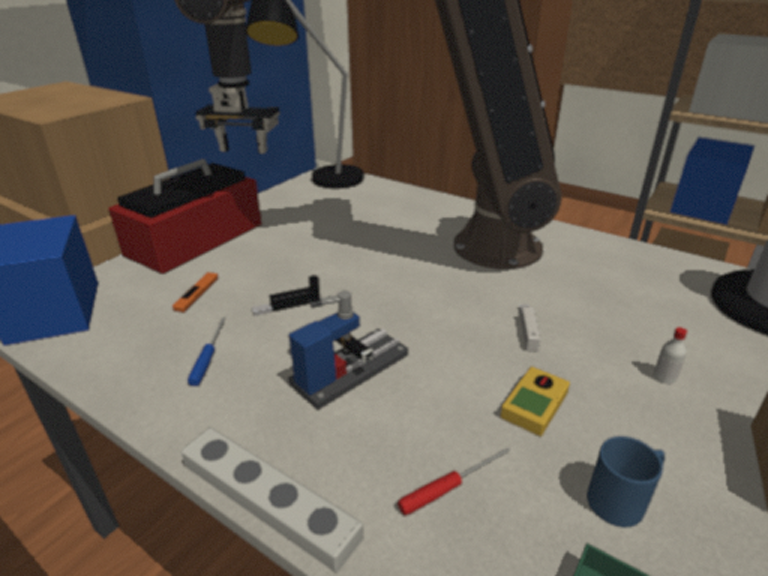

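View pics/top0.png

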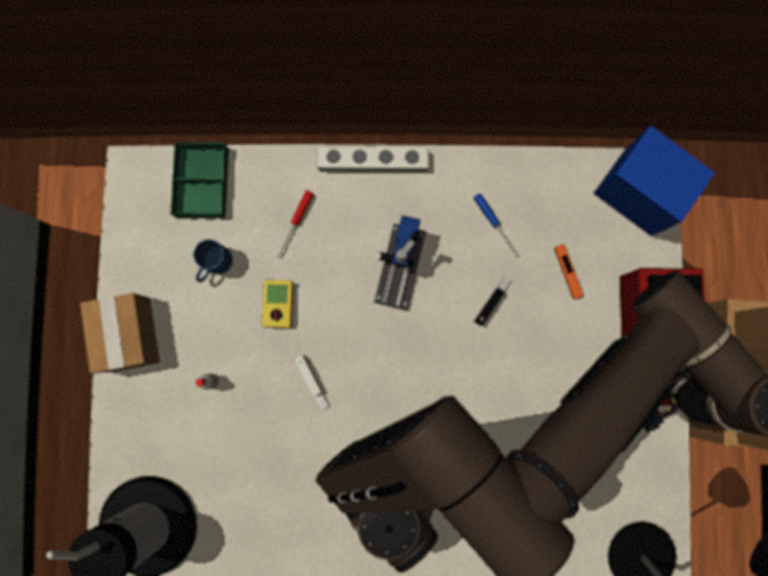

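The overview shows the clamp near (400,262) and the black handle with the bright tongue at (493,300) in the 1.5x top picture. The white look-alike is at (312,380).

Run:
```python
from h import *
import pickle
s=pickle.load(open("top.pkl","rb"))
save(s,"top_a",(230,135,360,230),6)
s=pickle.load(open("scene.pkl","rb"))
save(s,"scene_a",(150,170,290,275),5.7)
```

```text
(no output)
```

View pics/top_a.png

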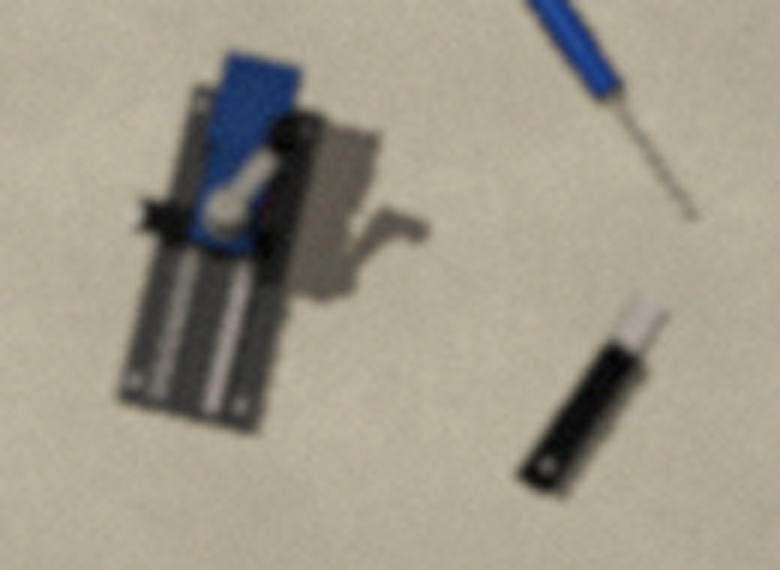

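View pics/scene_a.png

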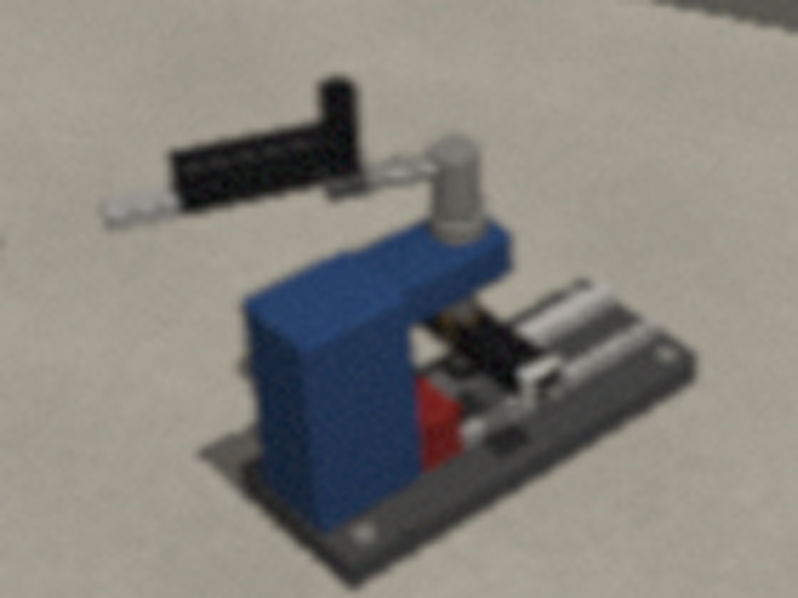

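Run:
```python
from h import *
import pickle
s=pickle.load(open("top.pkl","rb"))
def P(x,y,z): return at_z(s,230+(x+.5)/6-.5,135+(y+.5)/6-.5,z)
for n,x,y,z in [("baseFL",119,400,20),("baseFR",259,431,20),("baseBL",197,88,20),("wallLnear",160,398,33),("wallRnear",212,410,33),("wallLfar",186,255,33),("wallRfar",240,265,33),
 ("hub",225,208,170),("grip",295,128,216),("colBL",229,53,130),("colBR",300,67,130),("armFL",190,238,130),("armFR",250,250,130),
 ("hTipL",640,293,12),("hTipR",668,312,12),("hB1",518,475,34),("hB2",560,492,34),("hF1",607,342,34),("hF2",645,365,34)]:
    print(n,P(x,y,z).round(1)[:2], depth(s,230+x/6,135+y/6).round(1))
s=pickle.load(open("scene.pkl","rb"))
def P(x,y,z): return at_z(s,150+(x+.5)/5.7-.5,170+(y+.5)/5.7-.5,z)
for n,x,y,z in [("baseFR",695,365,20),("baseBR",352,572,20),("baseL",600,285,20),("griptop",338,85,216),("hubtop",457,145,190)]:
    print(n,P(x,y,z).round(1)[:2],depth(s,150+x/5.7,170+y/5.7).round(1))
```

```text
baseFL [511.2  40.7] [510.8  39.3   7.9]
baseFR [491.4 -51.3] [ 4.915e+02 -5.360e+01  1.000e-01]
baseBL [720.7  -9.2] [719.8 -10.9  16.5]
wallLnear [511.4  13.6] [510.2  12.   28.7]
wallRnear [503.8 -20.3] [502.2 -21.9  33.1]
wallLfar [605.7  -2.7] [604.4  -4.3  31.2]
wallRfar [599.4 -38.1] [599.  -39.9  25. ]
hub [612.3 -25.8] [610.8 -27.3 169.5]
grip [651.4 -65.5] [649.2 -66.8 219.6]
colBL [717.3 -28.5] [716.3 -30.1 127.7]
colBR [708.7 -72.6] [ 7.386e+02 -8.060e+01  4.000e-01]
armFL [600.7  -5. ] [600.6  -6.6 121.2]
armFR [593.5 -42. ] [599.4 -44.8  84.1]
hTipL [ 585.9 -304.8] [ 585.4 -308.     4.1]
hTipR [ 573.3 -323.4] [ 573.5 -327.8   -1.6]
hB1 [ 462.7 -219.3] [ 462.7 -224.2   10.4]
hB2 [ 451.8 -246.6] [ 452.2 -253.4    1.4]
hF1 [ 550.2 -278.4] [ 549.  -280.7   30.1]
hF2 [ 535.2 -303.2] [ 537.3 -311.1    1.6]
baseFR [519.7  45.6] [501.3  35.7   1.6]
baseBR [727.8  -3.5] [722.5  -7.3  12.1]
baseL [491.1 -32.4] [505.9 -20.6  32.6]
griptop [650.2 -58.7] [651.  -56.7 215.9]
hubtop [628.2 -12. ] [611.1 -24.9 174.9]
```

```bash
cat >> h.py <<'E'
def todo(world_target=None,yaw_deg=None):
    """remaining shift in tool axes (m) and twist (deg) to world TCP target, tool x yaw"""
    o=observe();R=np.array(o["orientation"]);p=np.array(o["eef_pos"])
    cur=np.degrees(np.arctan2(R[1,0],R[0,0]))
    print("t",round(o["time"],2),"tcp",p.round(1),"yaw",cur.round(2),"F",np.array(o["contact_force"]).round(1),"gap",round(o["finger_gap"],1))
    if world_target is not None: print("tool shift m",(R.T@(np.array(world_target,float)-p)/1000).round(4))
    if yaw_deg is not None: print("twist",((cur-yaw_deg+180)%360-180).round(2))
E
python3 -m pendant '[[[-0.02,0.012,0,0,0],[-0.03,0.02,0.004,0,0],[-0.03,0.02,0.004,0,0],[-0.03,0.02,0.004,0,0],[-0.03,0.02,0.004,0,0],[-0.03,0.02,0.004,0,0],[-0.03,0.02,0.004,0,0],[-0.03,0.02,0.004,0,0],[-0.03,0.02,0.004,0,0],[-0.03,0.02,0.004,0,0],[-0.03,0.02,0,0,0],[-0.03,0.01,0,0,0],[0,0,0,10,0],[0,0,0,10,0],[0,0,0,10,0],[0,0,0,10,0],[0,0,0,10,0],[0,0,0,8.4,0],[0,0,0,0,0]]]'
python3 - <<'E'
from h import *
import pickle
todo([505,-262,200],146.5)
s=snapshot("wrist");pickle.dump(s,open("w1.pkl","wb"));save(s,"w1",scale=1.5)
E
```

```text
time: 2.52
eef_pos: [508.1, -262.6, 201.6]
orientation: [[-0.835, 0.55, 0.0], [0.55, 0.835, 0.0], [0.0, 0.0, -1.0]]
contact_force: [-0.5, 0.5, -0.2]
finger_gap: 87.8
t 2.52 tcp [ 508.1 -262.6  201.6] yaw 146.6 F [-0.5  0.5 -0.2] gap 87.8
tool shift m [ 0.0029 -0.0012  0.0016]
twist 0.1
```

View pics/w1.png

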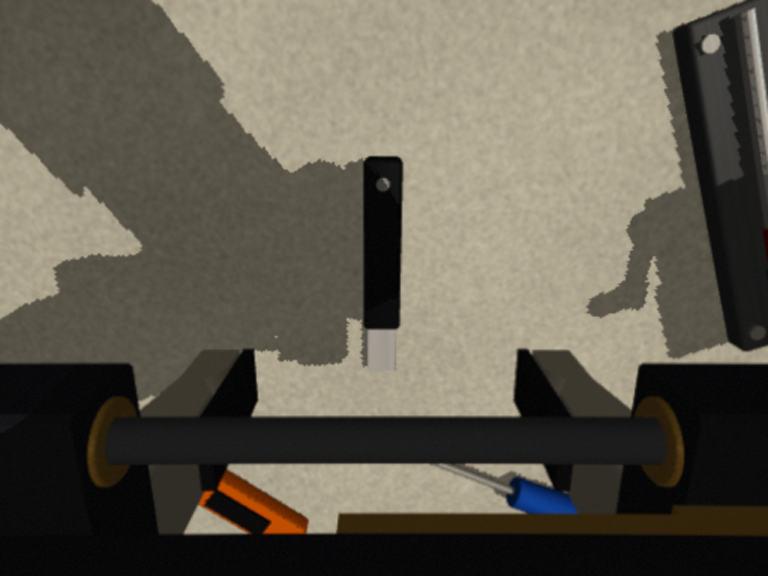

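The handle is upright in the picture. Its back end is at (383,158), the bar/tongue step at (382,328) and the tongue end at (381,370). The clamp's near base edge is at the right.

Run:
```python
from h import *
import pickle
s=pickle.load(open("w1.pkl","rb"))
def P(x,y,z): return at_z(s,(x+.5)/1.5-.5,(y+.5)/1.5-.5,z)
b=(P(365,158,34)+P(402,158,34))/2; f=(P(364,328,34)+P(400,328,34))/2; t=(P(367,370,12)+P(395,370,12))/2
print(b,f,t,np.linalg.norm(f-b),np.linalg.norm((t-b)[:2]),np.linalg.norm(P(365,158,34)-P(402,158,34)))
for q in(f-b,t-b): print(np.degrees(np.arctan2(q[1],q[0])))
d=(t-b)[:2]/np.linalg.norm((t-b)[:2]); print("grasp x=-37", (b[:2]+38*d))
for x,y in[(675,28),(748,350),(678,32)]: print(P(x,y,20).round(1))
g=b[:2]+38*d
todo([g[0],g[1],29],np.degrees(np.arctan2(d[1],d[0]))+180)
```

```text
[ 455.22723561 -228.63032909   34.        ] [ 545.26990901 -289.22218766   34.        ] [ 579.35157369 -312.75959679   12.        ] 108.53136116811497 149.94860781904603 21.978454650147768
-33.93754893682241
-34.128720929764
grasp x=-37 [ 486.68284507 -249.95038147]
[487.9 -49.9  20. ]
[702.1 -90.5  20. ]
[490.8 -49.3  20. ]
t 2.58 tcp [ 508.1 -262.8  201.6] yaw 146.72 F [ 0.4  0.3 -0.9] gap 87.5
tool shift m [ 0.0249 -0.001   0.1726]
twist 0.85
```

```bash
python3 -m pendant '[[[0.0125,-0.001,0.02,0.8,0],[0.0125,0,0.03,0,0],[0,0,0.03,0,0.2],[0,0,0.03,0,0.3],[0,0,0.03,0,0.4],[0,0,0.02,0,0.4],[0,0,0.013,0,0.4],[0,0,0,0,0.4],[0,0,0,0,0.4]]]' 20
python3 - <<'E'
from h import *
todo([486.7,-250,28])
s=snapshot("wrist");save(s,"w2",scale=1.5)
E
```

```text
time: 3.7
eef_pos: [487.5, -250.4, 29.3]
orientation: [[-0.827, 0.563, 0.001], [0.563, 0.827, -0.0], [-0.001, 0.0, -1.0]]
contact_force: [0.7, -0.7, 0.1]
finger_gap: 52.6
t 3.7 tcp [ 487.5 -250.4   29.3] yaw 145.77 F [ 0.7 -0.7  0.1] gap 52.6
tool shift m [ 0.0009 -0.0001  0.0013]
```

View pics/w2.png

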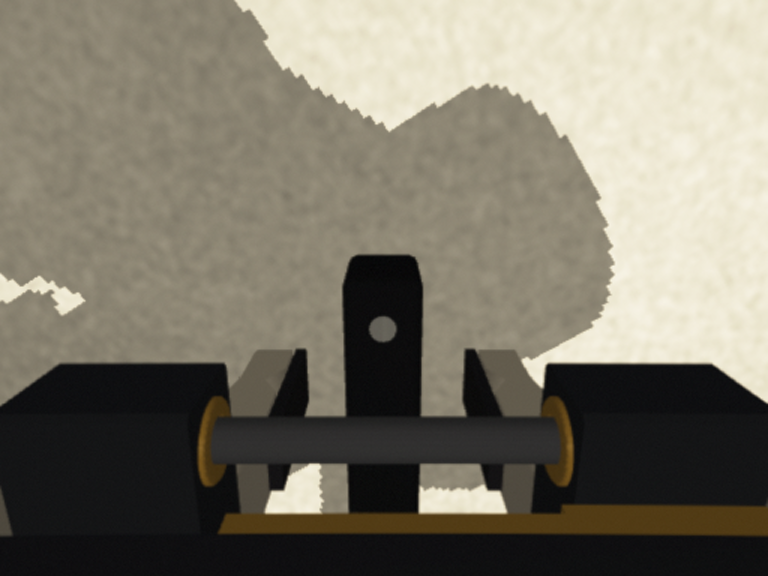

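```bash
python3 -m pendant '[[[0,0,0.001,0,0.6],[0,0,0,0,0.8],[0,0,0,0,0.9],[0,0,0,0,0.9],[0,0,0,0,0.9]]]' 25
python3 -m pendant '[[[0,0,-0.01,0,0.9],[0,0,-0.03,0,0.9],[0,0,-0.04,0,0.9],[0,0,-0.03,-8,0.9],[0,0,0,-8,0.9],[0,0,0,-7.3,0.9],[0,0,0,0,0.9]]]'
python3 - <<'E'
from h import *
todo([450,5,135],169.1)
E
```

```text
time: 4.38
eef_pos: [487.0, -250.3, 27.7]
orientation: [[-0.826, 0.563, 0.0], [0.563, 0.826, -0.0], [-0.0, 0.0, -1.0]]
contact_force: [-1.2, 0.0, 2.1]
finger_gap: 23.6
time: 5.25
eef_pos: [486.7, -250.2, 138.0]
orientation: [[-0.981, 0.192, 0.0], [0.192, 0.981, 0.0], [-0.0, 0.0, -1.0]]
contact_force: [-0.6, 0.4, -2.1]
finger_gap: 23.8
t 5.25 tcp [ 486.7 -250.2  138. ] yaw 168.96 F [-0.6  0.4 -2.1] gap 23.8
tool shift m [0.0849 0.2435 0.003 ]
twist -0.14
```

```bash
python3 -m pendant '[[[0.02,0.01,0,0,0.9],[0.03,0.02,0,0,0.9],[0.03,0.03,0,0,0.9],[0.005,0.03,0,0,0.9],[0,0.03,0,0,0.9],[0,0.03,0,0,0.9],[0,0.03,0,0,0.9],[0,0.03,0,0,0.9],[0,0.02,0,0,0.9],[0,0.0135,0,0,0.9],[0,0,0,0,0.9]]]'
python3 - <<'E'
from h import *
import pickle
todo([450,5,135],169.1)
for n in ["wrist","top","scene"]:
    s=snapshot(n);pickle.dump(s,open(n+"3.pkl","wb"))
    save(s,n+"3",{"wrist":None,"top":(200,110,330,230),"scene":(150,150,320,275)}[n],{"wrist":1.5,"top":4.9,"scene":4.6}[n])
E
```

```text
time: 6.62
eef_pos: [450.0, 5.5, 137.6]
orientation: [[-0.982, 0.191, -0.0], [0.191, 0.982, 0.0], [0.0, -0.0, -1.0]]
contact_force: [-0.8, 0.1, -1.5]
finger_gap: 23.5
t 6.62 tcp [450.    5.5 137.6] yaw 168.99 F [-0.8  0.1 -1.5] gap 23.5
tool shift m [-0.0001 -0.0004  0.0026]
twist -0.11
```

View pics/wrist3.png

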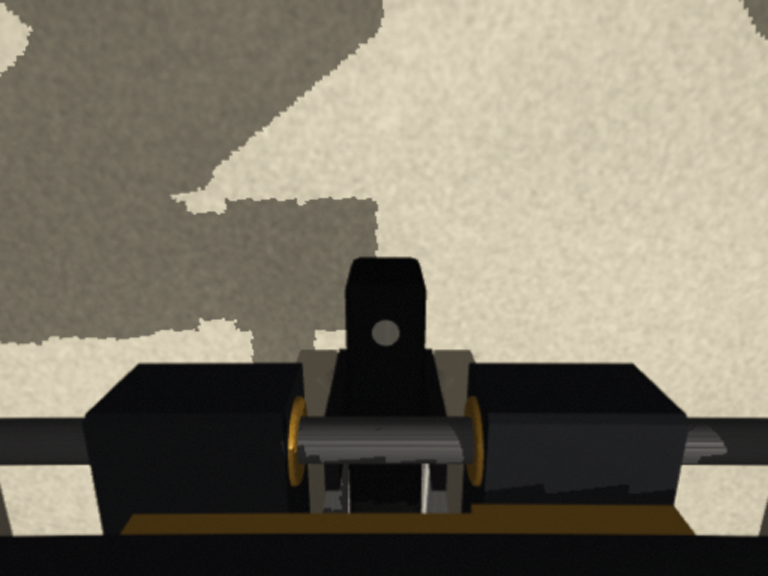

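View pics/top3.png

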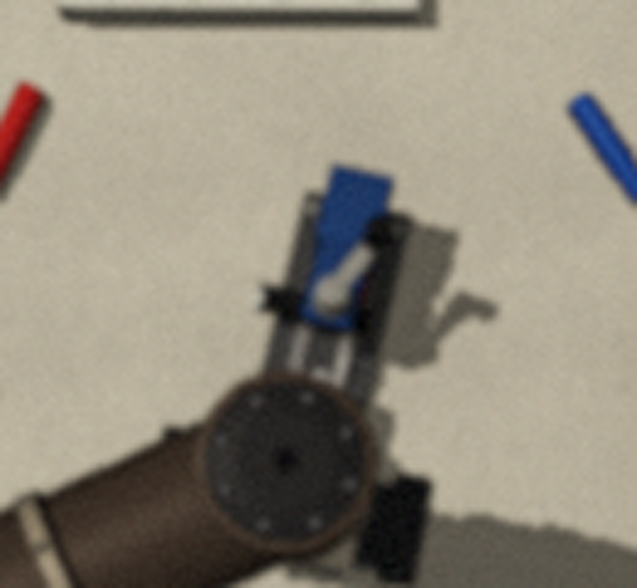

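View pics/scene3.png

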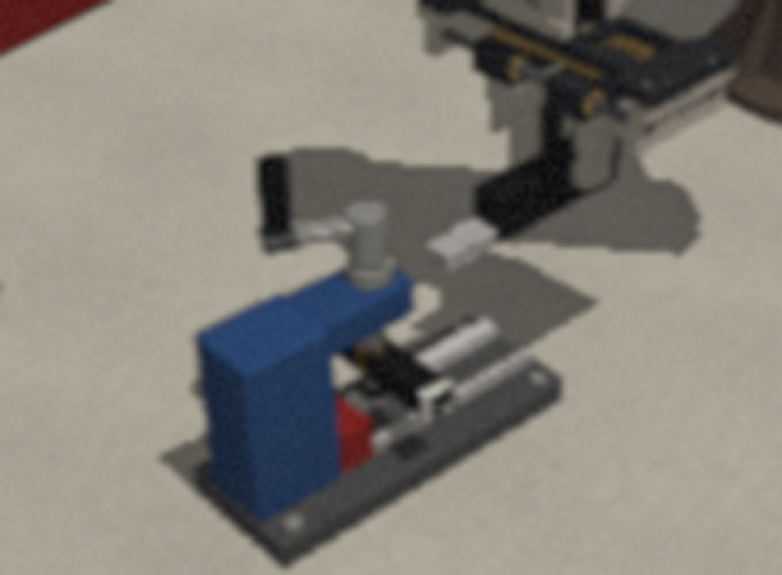

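```bash
python3 -m pendant '[[[0,0.01,-0.03,0,0.9],[0,0.01,-0.03,0,0.9],[-0.01,0.01,-0.03,0,0.9],[-0.02,0.01,-0.03,0,0.9],[-0.02,0.01,-0.03,0,0.9],[-0.02,0.02,-0.01,0,0.9],[-0.01,0.01,0,0,0.9],[0,0,0,0,0.9]]]'
python3 - <<'E'
from h import *
import pickle
todo()
s=snapshot("wrist");pickle.dump(s,open("w4.pkl","wb"));save(s,"w4",scale=1.5)
E
```

```text
time: 7.78
eef_pos: [543.5, 68.0, 296.3]
orientation: [[-0.982, 0.191, -0.002], [0.191, 0.982, -0.001], [0.002, -0.001, -1.0]]
contact_force: [-0.9, -0.3, -2.5]
finger_gap: 24.0
t 7.78 tcp [543.5  68.  296.3] yaw 168.97 F [-0.9 -0.3 -2.5] gap 24.0
```

View pics/w4.png

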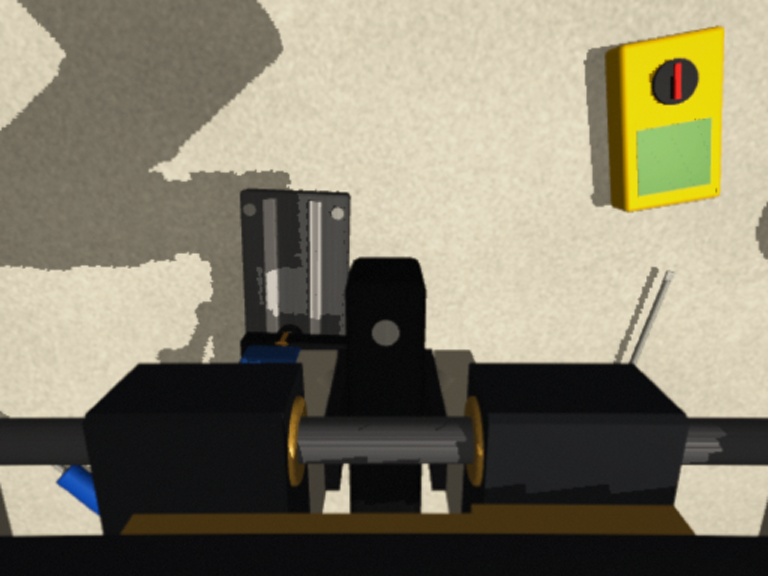

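The clamp base is at (240–350, 190–340) with channel walls at columns ~270 and ~316, and the arm's front at (270,345). I'll enlarge this area.

Run:
```python
from h import *
import pickle
s=pickle.load(open("w4.pkl","rb"))
save(s,"w4a",(150,115,250,245),6)
i=cv2.imread("pics/w4a.png");print(i.shape);i=cv2.resize(i,(600,600*i.shape[0]//i.shape[1])) ;i=i[:600];i=cv2.convertScaleAbs(i,alpha=1.8);cv2.imwrite("pics/w4b.png",i)
```

```text
(780, 600, 3)
```

View pics/w4b.png

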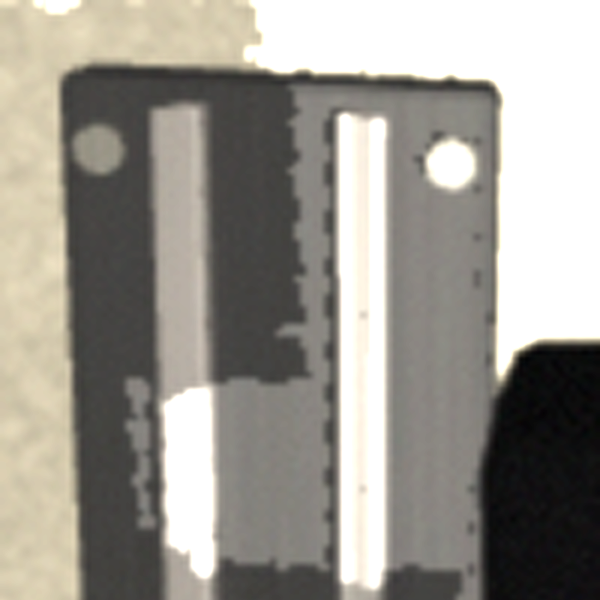

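Run:
```python
from h import *
import pickle
s=pickle.load(open("w4.pkl","rb"))
print(s["eye"])
def P(x,y,z): return at_z(s,150+(x+.5)/6-.5,115+(y+.5)/6-.5,z)[:2]
A=P(98,150,21);B=P(451,163,21);m=(A+B)/2;d=A-B;print("bolts",A,B,m,np.linalg.norm(d),"yaw",np.degrees(np.arctan2(B[1]-A[1],B[0]-A[0]))-90)
L=[P(64,85,20),P(78,560,20)];R=[P(497,95,20),P(492,370,20)]
for n,l in(("L",L),("R",R)):
  e=l[1]-l[0];print(n,l,np.degrees(np.arctan2(e[1],e[0])))
li=[P(209,130,20),P(216,540,20)];ro=[P(386,130,20),P(384,560,20)]; ri=[P(337,125,33),P(340,575,33)];lo=[P(150,120,33),P(163,550,33)]
for n,l in(("li",li),("ro",ro),("ri",ri),("lo",lo)):
  e=l[1]-l[0];print(n,l,np.degrees(np.arctan2(e[1],e[0])))
yaw=np.radians(-11.0);u=np.array([np.cos(yaw),np.sin(yaw)]);n=np.array([-u[1],u[0]])
for k in(L,R,li,ro,ri,lo,[A,B,m],[P(180,104,33),P(360,113,33)]): print([ (float(p@u),float(p@n)) for p in k])
# bright pixels in z_map check
for x,y in[(98,200),(451,250),(250,200),(180,300),(362,300)]: print(depth(s,150+x/6,115+y/6).round(1))
```

```text
[464.38850309  83.90103958 443.68039796]
bolts [506.76420838 -38.47091225] [523.08570871  32.02252454] [514.92495854  -3.22419385] 72.35824765389332 yaw -13.03611432333301
L [array([492.76529778, -41.9874067 ]), array([592.71086947, -67.02892157])] -14.065980546837535
R [array([511.42652065,  44.15474975]), array([567.95206946,  30.85031707])] -13.244653200063969
li [array([507.19544862, -15.34516186]), array([593.95638308, -36.31540199])] -13.587871951558224
ro [array([514.06856904,  20.2846626 ]), array([605.45071531,  -1.43601278])] -13.370554414810732
ri [array([509.73287065,  12.90341703]), array([602.64510452,  -8.76074234])] -13.125037972246293
lo [array([501.75208211, -23.28292606]), array([590.02221342, -44.1796967 ])] -13.31880711959032
[(491.7233862517009, 52.80807165061649), (594.6108225827908, 47.29715406498258)]
[(493.60505156578125, 140.92828324401728), (551.6306722682289, 138.65387364480262)]
[(500.8048346085733, 81.71422599041742), (589.9730367819093, 77.68403498581176)]
[(500.7531854376906, 118.00088342543954), (594.6008845386403, 114.11581355202489)]
[(497.9055540903594, 109.92796187713252), (593.2444450178324, 106.39032413590938)]
[(496.97607488000017, 72.88365758306729), (587.6117270762627, 69.21355455504661)]
[(504.7941186591279, 58.93107625742884), (507.3649652020652, 131.24363914656192), (506.07954193059663, 95.08735770199539)]
[(493.8101602875576, 79.041550460287), (495.52753081654976, 114.59453694682574)]
[517.4 -41.1  20.4]
[541.6  28.3  20. ]
[523.4 -10.2  20.2]
[539.3 -27.1  30.6]
[546.1   9.7  31.8]
```

Run:
```python
from h import *
todo([468.3,7.9,75],166.7)
```

```text
t 7.83 tcp [543.   67.7 296.3] yaw 168.98 F [ 0.3 -0.3 -2.5] gap 23.8
tool shift m [ 0.0614 -0.0727  0.2216]
twist 2.28
```

```bash
python3 -m pendant '[[[0.015,-0.015,0,0,0.9],[0.02,-0.02,0,0,0.9],[0.02,-0.02,0.01,0,0.9],[0.0065,-0.0175,0.02,0,0.9],[0,0,0.03,0,0.9],[0,0,0.04,1.1,0.9],[0,0,0.04,1.2,0.9],[0,0,0.04,0,0.9],[0,0,0.03,0,0.9],[0,0,0.0115,0,0.9],[0,0,0,0,0.9],[0,0,0,0,0.9]]]'
python3 - <<'E'
from h import *
import pickle
todo([468.3,7.9,48],166.7)
s=snapshot("scene");pickle.dump(s,open("s5.pkl","wb"));save(s,"s5",(180,150,320,275),5.5)
s=snapshot("wrist");pickle.dump(s,open("w5.pkl","wb"));save(s,"w5",scale=1.5)
E
```

```text
time: 9.32
eef_pos: [470.1, 9.0, 77.3]
orientation: [[-0.973, 0.23, 0.002], [0.23, 0.973, 0.001], [-0.002, 0.001, -1.0]]
contact_force: [-0.1, 0.6, -1.4]
finger_gap: 23.9
t 9.32 tcp [470.1   9.   77.3] yaw 166.73 F [-0.1  0.6 -1.4] gap 23.9
tool shift m [ 0.0016 -0.0015  0.0293]
twist 0.03
```

View pics/s5.png

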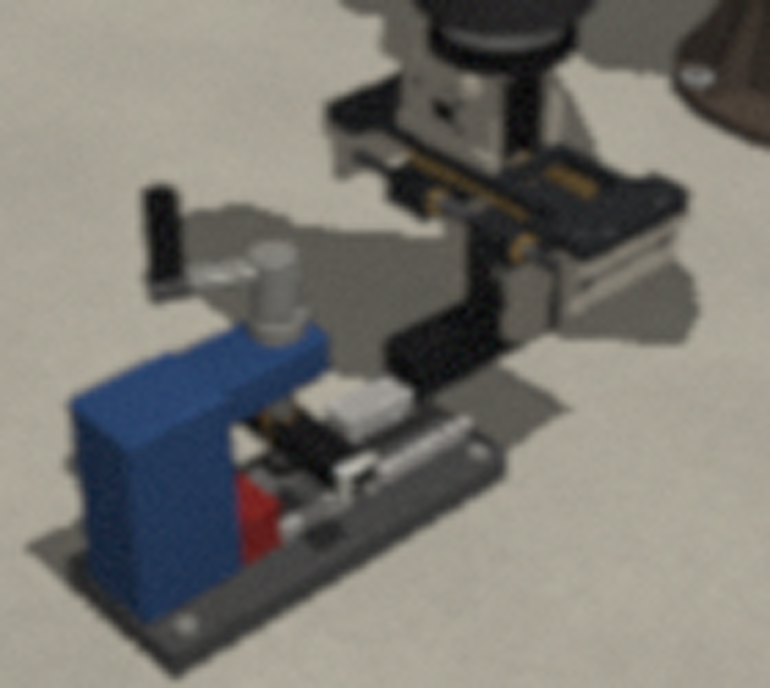

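View pics/w5.png

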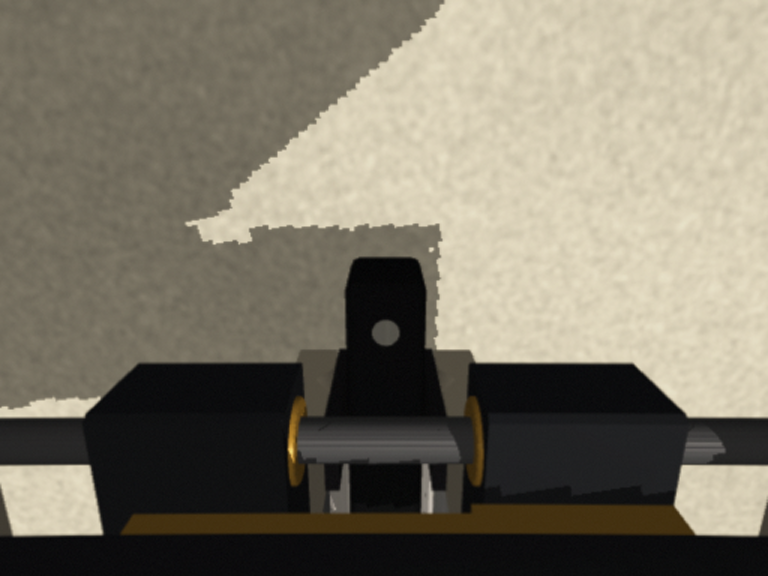

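The scene shows the handle hanging just ahead of the arm, lined up with the channel. In the wrist picture the walls at columns 340 and 432 straddle the bar's middle at 386. Lowering now.

```bash
python3 -m pendant '[[[0.0016,-0.0015,0.006,0,0.9],[0,0,0.008,0,0.9],[0,0,0.006,0,0.9],[0,0,0.004,0,0.9],[0,0,0.002,0,0.9],[0,0,0.001,0,0.9],[0,0,0.001,0,0.9],[0,0,0,0,0.9]]]'
python3 - <<'E'
from h import *
import pickle
todo([468.3,7.9,47.7],166.7)
s=snapshot("scene");pickle.dump(s,open("s6.pkl","wb"));save(s,"s6",(180,150,320,275),5.5)
s=snapshot("wrist");save(s,"w6",(150,150,360,384),2.5)
E
```

```text
time: 10.42
eef_pos: [467.6, 7.7, 48.1]
orientation: [[-0.973, 0.23, 0.0], [0.23, 0.973, 0.0], [-0.0, 0.0, -1.0]]
contact_force: [-0.1, 0.2, -0.7]
finger_gap: 23.7
t 10.43 tcp [467.6   7.7  48.1] yaw 166.71 F [-0.1  0.2 -0.7] gap 23.7
tool shift m [-0.0006  0.0004  0.0004]
twist 0.01
```

View pics/s6.png

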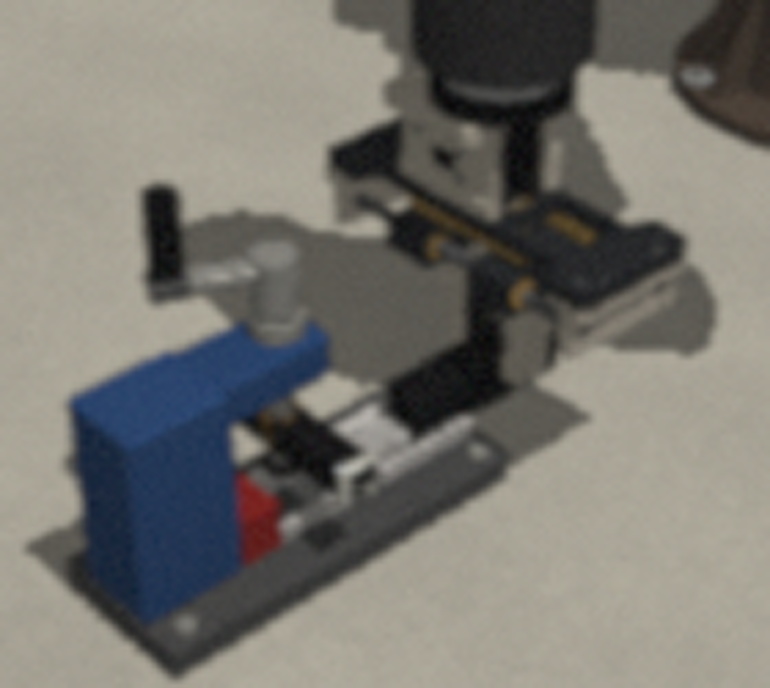

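View pics/w6.png

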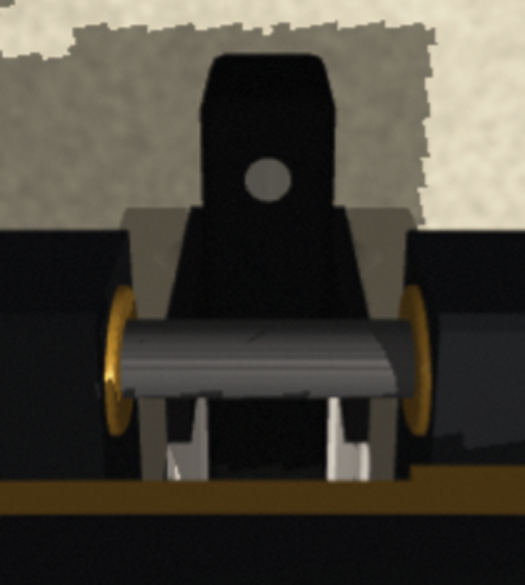

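The tongue and the front of the bar are down between the walls, with no contact force so far. I'll slide most of the way now.

```bash
python3 -m pendant '[[[-0.003,0,0.0004,0,0.9],[-0.006,0,0,0,0.9],[-0.006,0,0,0,0.9],[-0.006,0,0,0,0.9],[-0.006,0,0,0,0.9],[-0.005,0,0,0,0.9],[-0.004,0,0,0,0.9],[0,0,0,0,0.9]]]' 12
python3 - <<'E'
from h import *
todo([611.4-92*.9732,-25.9+92*.23,47.7])
s=snapshot("scene");save(s,"s7",(180,150,320,275),5.5)
E
```

```text
time: 11.52
eef_pos: [503.2, -0.6, 47.7]
orientation: [[-0.973, 0.23, 0.001], [0.23, 0.973, 0.0], [-0.001, 0.0, -1.0]]
contact_force: [0.3, -0.1, -0.4]
finger_gap: 24.0
t 11.53 tcp [503.2  -0.6  47.7] yaw 166.71 F [ 0.3 -0.1 -0.4] gap 24.0
tool shift m [-0.0191  0.0002  0.    ]
```

View pics/s7.png

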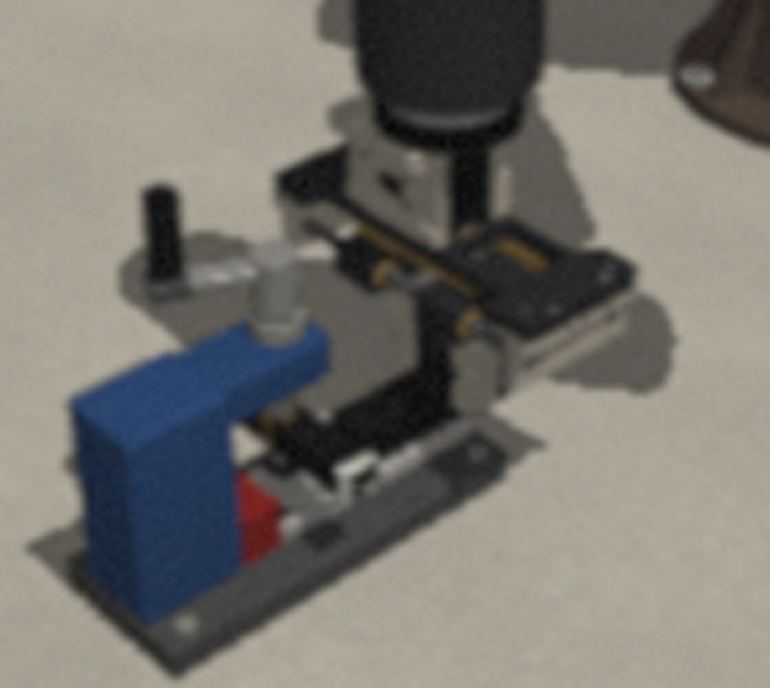

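```bash
python3 -m pendant '[[[-0.003,0,0,0,0.9],[-0.003,0,0,0,0.9],[-0.003,0,0,0,0.9],[-0.003,0,0,0,0.9],[-0.002,0,0,0,0.9],[0,0,0,0,0.9]]]' 10
for i in 1; do python3 -m pendant '[[[-0.001,0,0,0,0.9],[-0.001,0,0,0,0.9],[0,0,0,0,0.9]]]'; done
```

```text
time: 12.32
eef_pos: [516.6, -3.9, 47.7]
orientation: [[-0.973, 0.23, 0.0], [0.23, 0.973, -0.0], [-0.0, 0.0, -1.0]]
contact_force: [-0.5, -0.9, 1.2]
finger_gap: 24.2
time: 12.7
eef_pos: [518.2, -4.3, 47.7]
orientation: [[-0.973, 0.23, 0.0], [0.23, 0.973, -0.0], [-0.0, -0.0, -1.0]]
contact_force: [-1.7, 0.3, 2.5]
finger_gap: 24.1
```

```bash
python3 -m pendant '[[[-0.001,0,0,0,0.9],[0,0,0,0,0.9]]]'; python3 -m pendant '[[[-0.001,0,0,0,0.9],[0,0,0,0,0.9]]]'
```

```text
time: 12.95
eef_pos: [519.3, -4.5, 47.7]
orientation: [[-0.973, 0.23, 0.0], [0.23, 0.973, -0.0], [-0.0, 0.0, -1.0]]
contact_force: [-1.3, 0.5, 3.9]
finger_gap: 24.1
time: 13.2
eef_pos: [520.3, -4.7, 47.7]
orientation: [[-0.973, 0.23, 0.0], [0.23, 0.973, 0.0], [-0.0, 0.0, -1.0]]
contact_force: [-2.3, 0.9, 4.4]
finger_gap: 24.0
```

```bash
python3 -m pendant '[[[-0.001,0,-0.0003,0,0.9],[0,0,0,0,0.9]]]'|grep -v ori; python3 -m pendant '[[[-0.0008,0,0,0,0.9],[0,0,0,0,0.9]]]'|grep -v ori;python3 - <<'E'
from h import *
todo()
s=snapshot("scene");save(s,"s8",(200,200,270,262),10)
E
```

```text
time: 13.45
eef_pos: [521.3, -5.0, 47.7]
contact_force: [-0.5, -0.8, -1.1]
finger_gap: 24.1
time: 13.7
eef_pos: [521.9, -5.2, 47.8]
contact_force: [-0.3, -0.0, -1.1]
finger_gap: 23.7
t 13.7 tcp [521.9  -5.2  47.8] yaw 166.71 F [-0.3 -0.  -1.1] gap 23.7
```

View pics/s8.png

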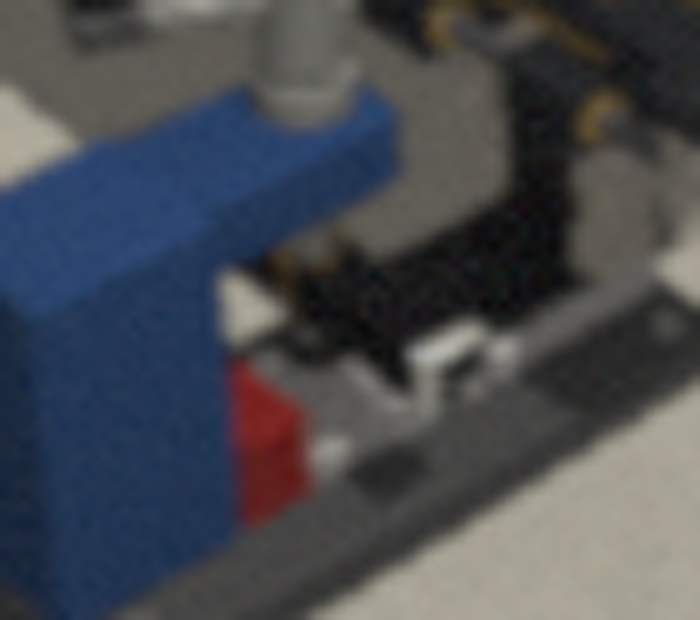

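```bash
for k in 1; do python3 -m pendant '[[[-0.0008,0,0,0,0.9],[0,0,0,0,0.9]]]'|grep -v ori; done; python3 -m pendant '[[[-0.0008,0,0,0,0.9],[0,0,0,0,0.9]]]'|grep -v ori
```

```text
time: 14.0
eef_pos: [522.2, -5.4, 47.8]
contact_force: [-1.4, 0.9, -1.3]
finger_gap: 23.9
time: 14.25
eef_pos: [522.2, -5.6, 47.7]
contact_force: [-4.0, 3.0, 1.8]
finger_gap: 23.7
```

```bash
python3 -m pendant '[[[-0.0008,0,0,0,0.9],[0,0,0,0,0.9]]]'|grep -v ori;python3 -m pendant '[[[-0.0008,0,0,0,0.9],[0,0,0,0,0.9]]]'|grep -v ori
```

```text
time: 14.5
eef_pos: [522.3, -5.7, 47.7]
contact_force: [-7.7, 4.5, 4.3]
finger_gap: 24.0
time: 14.75
eef_pos: [522.5, -5.8, 47.6]
contact_force: [-10.7, 5.0, 5.9]
finger_gap: 24.2
```

Contact came within a millimetre of the predicted place, and the TCP stalled while the force rose to 11 N. I'll relax most of the push, then open.

```bash
python3 -m pendant '[[[0.0017,0,0,0,0.9],[0,0,0,0,0.9]]]'|grep -v ori;python3 -m pendant '[[[0,0,0,0,0.65],[0,0,0,0,0.6],[0,0,0,0,0.5],[0,0,0,0,0.4],[0,0,0,0,0.4]]]'|grep -v ori
python3 - <<'E'
from h import *
import pickle
todo()
s=snapshot("scene");pickle.dump(s,open("s9.pkl","wb"));save(s,"s9",(200,200,270,262),10)
s=snapshot("wrist");save(s,"w9",(100,130,412,384),2.4)
E
```

```text
time: 15.0
eef_pos: [522.5, -5.6, 47.7]
contact_force: [-4.8, 1.4, -0.8]
finger_gap: 24.2
time: 15.62
eef_pos: [523.4, -5.5, 48.0]
contact_force: [0.4, 0.3, 0.0]
finger_gap: 51.9
t 15.62 tcp [523.4  -5.5  48. ] yaw 166.71 F [0.4 0.3 0. ] gap 51.9
```

View pics/s9.png

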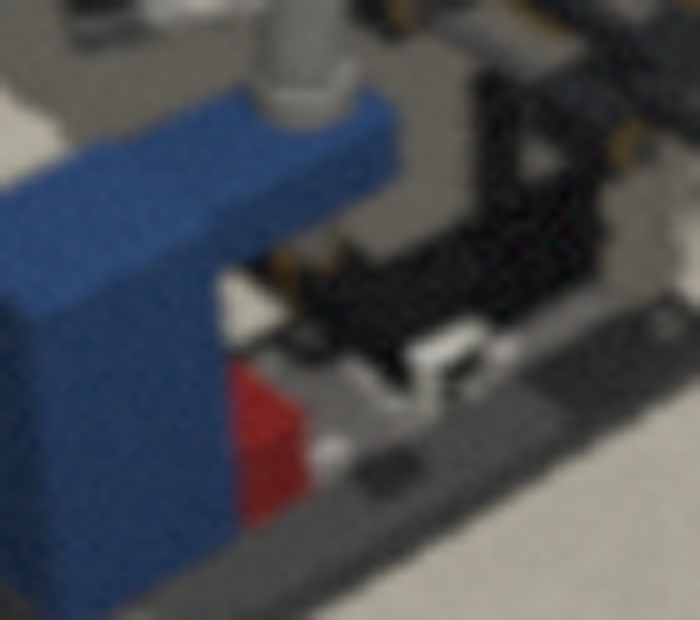

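View pics/w9.png

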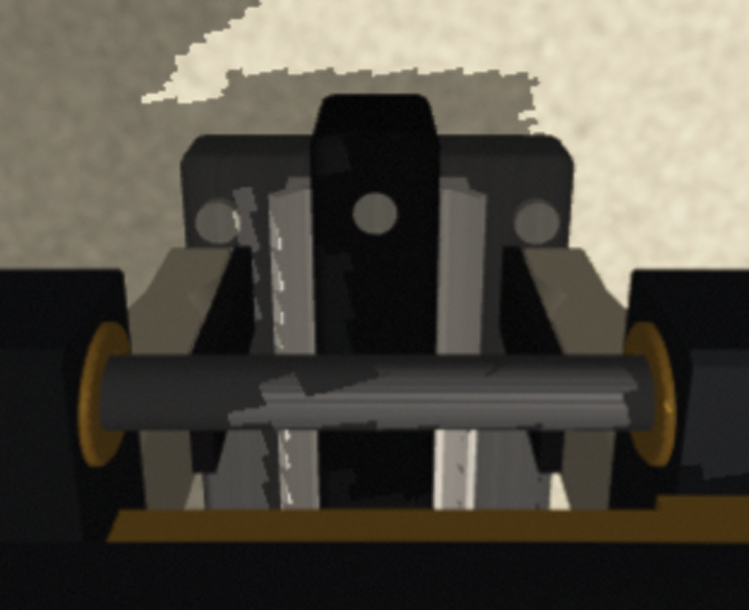

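Run:
```python
from h import *
s=snapshot("wrist")
P=lambda x,y,z: at_z(s,100+(x+.5)/2.4-.5,130+(y+.5)/2.4-.5,z)[:2]
u=np.array([.9732,-.23]);n=np.array([.23,.9732])
for nm,a in dict(back_L=(320,97,54),back_R=(432,97,54),wallL=(297,190,33),wallR=(455,190,33),boltL=(216,221,21),boltR=(536,221,21),hole=(375,213,54)).items():
    p=P(*a);print(nm,p.round(1),(p@u-601).round(1),(p@n-115.4).round(1))
d=s["z_map"];
for x,y in[(375,120),(375,300)]:
    print(depth(s,100+x/2.4,130+y/2.4).round(1))
```

```text
back_L [476.3  -4.3] -136.5 -10.0
back_R [480.8  15. ] -136.5 9.8
wallL [499.4 -16.6] -111.2 -16.7
wallR [506.9  15.7] -111.2 16.5
boltL [506.4 -38.7] -99.2 -36.6
boltR [523.2  32.3] -99.3 36.4
hole [4.999e+02 1.000e-01] -114.5 -0.3
[485.3   3.7  44.6]
[516.7  -3.7  55.3]
```

The measured end face of the bar sits at clamp x = -129.6 mm, where -130 is home. The handle is centred and flat. Next I'll go up to the crank.

```bash
python3 -m pendant '[[[0,0,-0.01,0,0.4],[0,0,-0.02,0,0.3],[0,0,-0.03,0,0.3],[0,0,-0.04,0,0.3],[0,0,-0.04,0,0.3],[0,0,-0.04,0,0.3],[0,0,-0.04,0,0.3],[-0.02,-0.01,-0.03,0,0.3],[-0.03,-0.01,0,0,0.3],[-0.03,-0.01,0,0,0.3],[-0.025,0,0,0,0.3],[0,0,0,0,0.3]]]'|grep -v ori
python3 - <<'E'
from h import *
import pickle
todo([650,-62,195])
s=snapshot("wrist");pickle.dump(s,open("w10.pkl","wb"));save(s,"w10",scale=1.5)
s=snapshot("scene");save(s,"s10",(130,110,300,270),4)
print(observe()["qpos"])
E
```

```text
time: 17.27
eef_pos: [619.4, -59.4, 297.6]
contact_force: [-1.1, -0.7, -0.3]
finger_gap: 61.5
t 17.27 tcp [619.4 -59.4 297.6] yaw 166.65 F [-1.1 -0.7 -0.3] gap 61.5
tool shift m [-0.0305  0.0046  0.1026]
[ 2.18917240e-01  2.39267789e-01 -1.83826557e-02 -1.12975770e-04
 -1.31359532e+00 -2.02191977e+00]
```

View pics/w10.png

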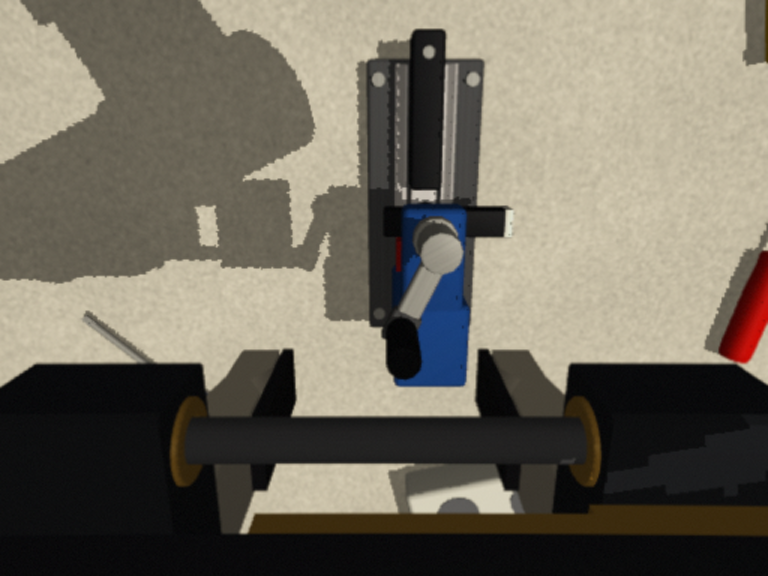

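View pics/s10.png

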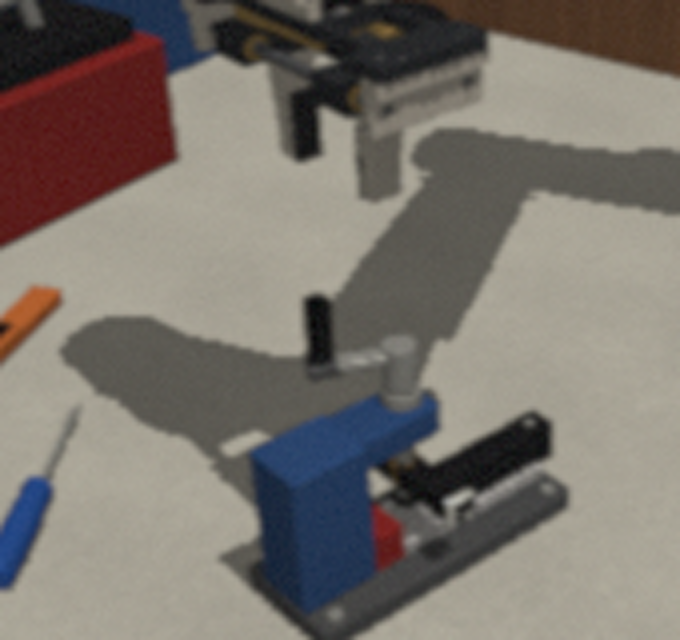

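Run:
```python
from h import *
import pickle
s=pickle.load(open("w10.pkl","rb"));print(s["eye"])
u=np.array([.9732,-.23]);n=np.array([.23,.9732])
P=lambda x,y,z: at_z(s,(x+.5)/1.5-.5,(y+.5)/1.5-.5,z)[:2]
for nm,a in dict(grip=(404,362,216),hub=(440,253,172),boltFL=(378,79,21),boltFR=(473,79,21),boltBL=(378,314,21),colL=(396,385,130),colR=(466,385,130),armL=(403,206,130),armR=(466,206,130),barend=(428,31,54),rim=(511,222,60)).items():
    p=P(*a);print(nm,p.round(1),(p@u-601).round(1),(p@n-115.4).round(1),depth(s,a[0]/1.5,a[1]/1.5).round(1))
for y in(345,355,362,370): print(depth(s,404/1.5,y/1.5).round(1))
save(s,"w10b",(230,120,350,262),4.2)
```

```text
[540.77799683 -40.33723266 444.94409772]
grip [649.7 -56.7] 44.4 -21.2 [649.7 -56.6 216.4]
hub [611.7 -26.5] 0.4 -0.5 [611.  -26.6 175.1]
boltFL [506.1 -37.9] -99.7 -35.9 [506.5 -37.8  22.8]
boltFR [522.9  32.7] -99.6 36.7 [523.2  32.5  23.2]
boltBL [692.2 -82.8] 91.7 -36.7 [692.  -82.5  22.5]
colL [706.1 -72. ] 102.8 -23.0 [775.1 -84.9  -0.8]
colR [717.1 -25.6] 102.7 24.6 [791.4 -19.2  -2.3]
armL [588.5 -40.5] -19.0 -19.5 [591.3 -40.4 112.6]
armR [597.3  -3.1] -19.0 19.0 [609.1   4.7  65.6]
barend [487.1   2.4] -127.5 -1.0 [487.1   2.7  52.7]
rim [629.6  35.9] 3.4 64.3 [624.5  31.5  82.9]
[642.5 -54.9 212.7]
[646.  -55.8 216.4]
[649.7 -56.6 216.4]
[654.2 -57.6 215.7]
```

View pics/w10b.png

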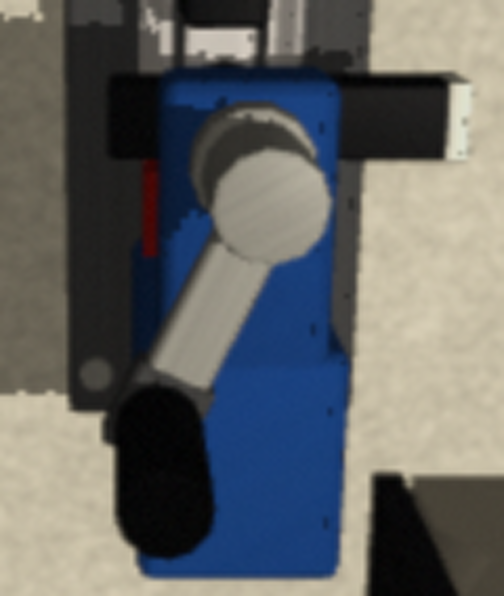

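```bash
python3 -m pendant '[[[-0.014,0.005,0.01,0,0.3],[-0.015,0.0047,0.02,0,0.3],[0,0,0.03,0,0.35],[0,0,0.025,0,0.4],[0,0,0.012,0,0.4],[0,0,0.005,0,0.4],[0,0,0,0,0.4]]]'|grep -v ori
python3 - <<'E'
from h import *
todo([649.9,-56.6,195])
s=snapshot("wrist");save(s,"w11",scale=1.5)
E
```

```text
time: 18.25
eef_pos: [649.4, -56.0, 196.2]
contact_force: [-0.2, -0.1, 0.1]
finger_gap: 53.1
t 18.25 tcp [649.4 -56.  196.2] yaw 166.72 F [-0.2 -0.1  0.1] gap 53.1
tool shift m [-0.0006 -0.0004  0.0012]
```

View pics/w11.png

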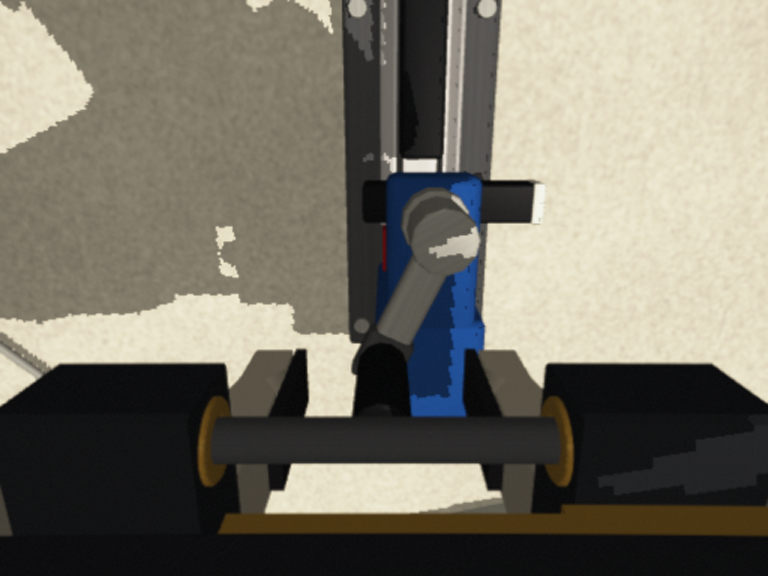

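The grip stands at the middle of the jaws (column ~384), and the wrist view also shows the gauge end at (537,202). Closing.

```bash
python3 -m pendant '[[[-0.0005,-0.0004,0.001,0,0.6],[0,0,0,0,0.8],[0,0,0,0,1],[0,0,0,0,1],[0,0,0,0,1],[0,0,0,0,1]]]' 30|grep -v ori
python3 - <<'E'
from h import *
todo([611.4,-25.9,195])
p=observe()["eef_pos"]
v=p[:2]-[611.4,-25.9];print(np.hypot(*v),np.degrees(np.arctan2(v[1],v[0]))+13.3)
# rows table: tool frame: x_t=-u, y_t=+n (clamp axes). grip pos clamp: (50cos a,50 sin a), a clockwise
a=np.radians(-25.5)
for k in range(0,14):
    b=a-0.2*k;b2=b-.2
    print(k,round(np.degrees(b2),1),(-0.05*(np.cos(b2)-np.cos(b))).round(4),(0.05*(np.sin(b2)-np.sin(b))).round(4))
E
```

```text
time: 19.05
eef_pos: [649.5, -56.9, 195.1]
contact_force: [-0.4, -2.1, 0.6]
finger_gap: 17.4
t 19.05 tcp [649.5 -56.9 195.1] yaw 166.71 F [-0.4 -2.1  0.6] gap 17.4
tool shift m [0.0442 0.0214 0.0001]
49.11889654720848 -25.844572369446556
0 -37.0 0.0052 -0.0085
1 -48.4 0.0068 -0.0073
2 -59.9 0.0081 -0.0058
3 -71.3 0.0091 -0.0041
4 -82.8 0.0097 -0.0022
5 -94.3 0.01 -0.0003
6 -105.7 0.0098 0.0017
7 -117.2 0.0093 0.0036
8 -128.6 0.0084 0.0054
9 -140.1 0.0071 0.007
10 -151.6 0.0056 0.0083
11 -163.0 0.0039 0.0092
12 -174.5 0.0019 0.0098
13 -185.9 -0.0 0.01
```

```bash
cat >> h.py <<'E'
C=np.array([611.4,-25.9]);YAW=-13.3
def crank():
    o=observe();p=np.array(o["eef_pos"])[:2]-C;a=np.degrees(np.arctan2(p[1],p[0]))-YAW
    e=p/np.hypot(*p);t=np.array([e[1],-e[0]]);F=np.array(o["contact_force"])[:2]
    print("t",round(o["time"],2),"angle",a.round(1),"r",np.hypot(*p).round(2),"Fradial",(F@e).round(1),"Ftang(cw)",(F@t).round(1),"Fz",round(o["contact_force"][2],1),"gap",round(o["finger_gap"],1))
    return a
E
python3 -m pendant '[[[0.0026,-0.0044,0,0,1],[0.0026,-0.0041,0,0,1],[0.0068,-0.0073,0,0,1],[0.0081,-0.0058,0,0,1],[0,0,0,0,1]]]'|grep tim
python3 -c "
from h import *
crank()"
```

```text
time: 19.68
t 19.68 angle -62.0 r 49.44 Fradial 2.6 Ftang(cw) 0.9 Fz 1.4 gap 17.1
```

```bash
python3 -m pendant '[[[0.0091,-0.0041,0,0,1],[0.0097,-0.0022,0,0,1],[0,0,0,0,1]]]'|grep tim
python3 -c "
from h import *
crank()
s=snapshot('wrist');save(s,'w12',scale=1.5)
s=snapshot('scene');save(s,'s12',(130,110,300,270),4)"
```

```text
time: 20.05
t 20.05 angle -84.9 r 49.77 Fradial 2.4 Ftang(cw) 1.5 Fz 2.6 gap 17.5
```

View pics/w12.png

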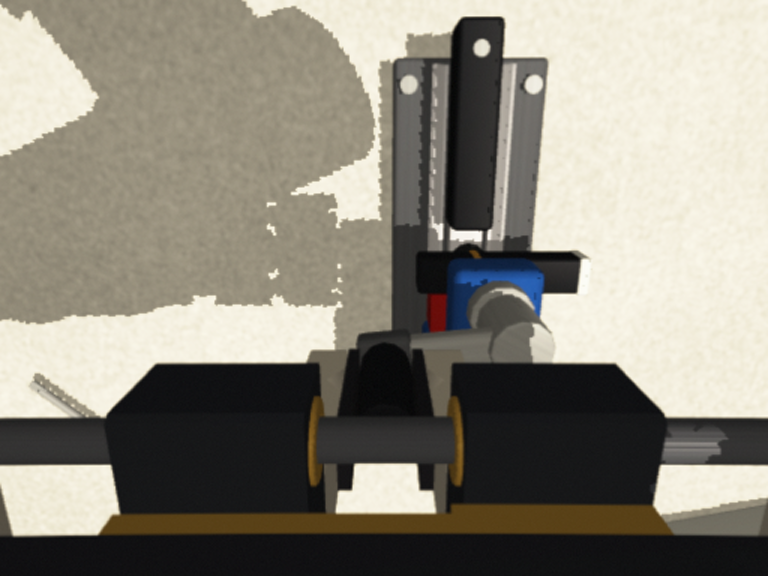

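View pics/s12.png

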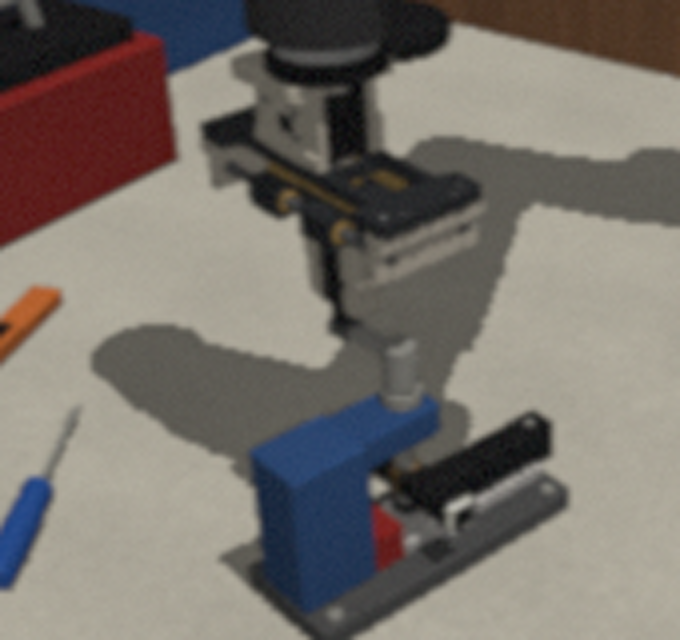

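```bash
python3 -m pendant '[[[0.01,-0.0003,0,0,1],[0.0098,0.0017,0,0,1],[0.0093,0.0036,0,0,1],[0.0084,0.0054,0,0,1],[0.0071,0.007,0,0,1],[0,0,0,0,1]]]'|grep tim
python3 -c "
from h import *
crank()
s=snapshot('wrist');save(s,'w13',scale=1.5)
s=snapshot('scene');save(s,'s13',(190,170,290,270),6)"
```

```text
time: 20.9
t 20.9 angle -142.4 r 50.49 Fradial 2.2 Ftang(cw) 3.1 Fz 4.0 gap 17.4
```

View pics/w13.png

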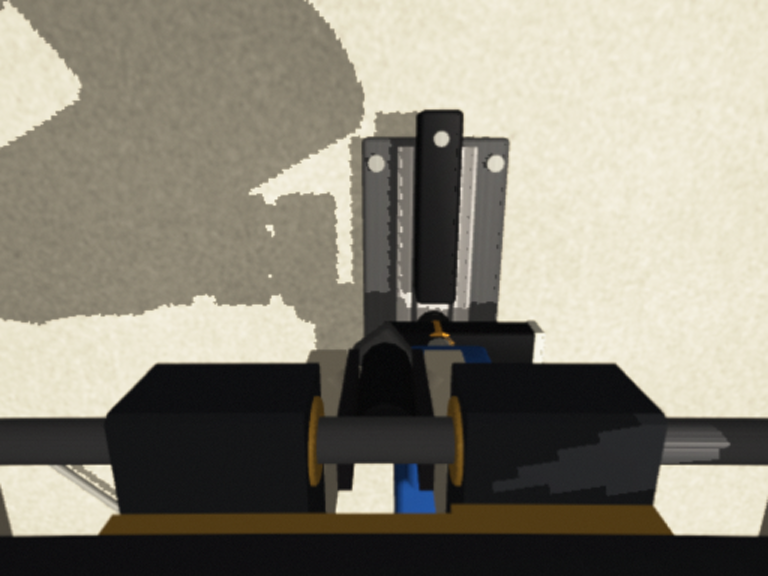

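View pics/s13.png

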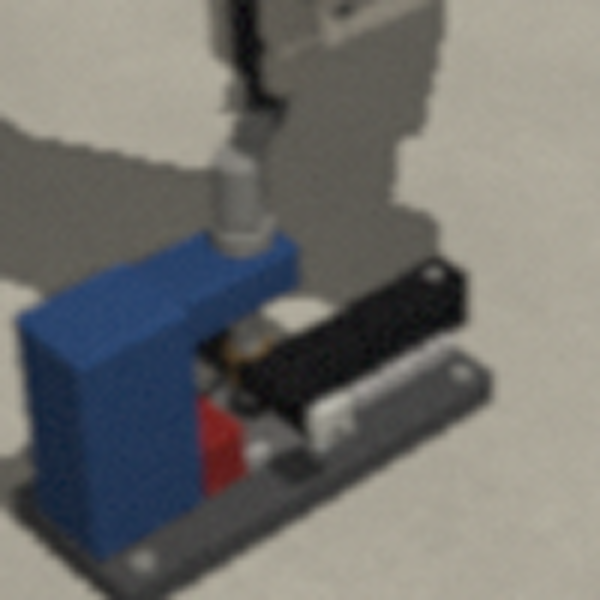

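```bash
python3 -c "
from h import *
s=snapshot('scene');save(s,'s13b',(225,220,260,250),20)
s=snapshot('wrist');save(s,'w13b',(230,190,390,260),5)"
```

```text
(no output)
```

View pics/s13b.png

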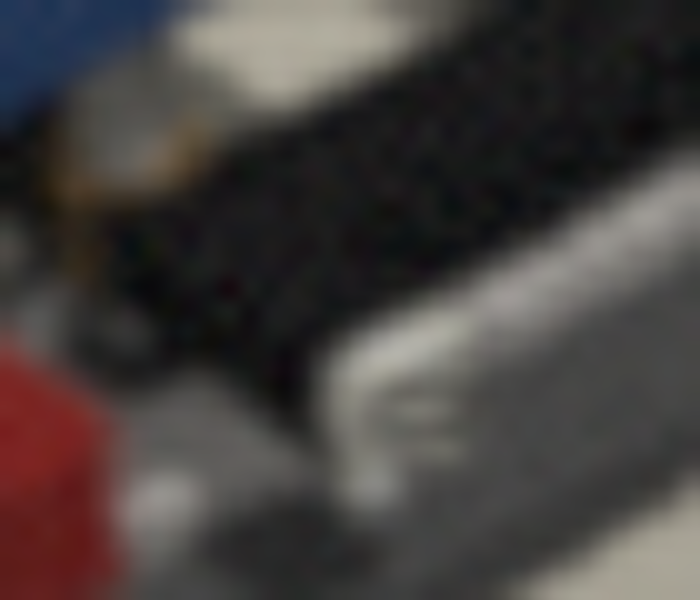

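View pics/w13b.png

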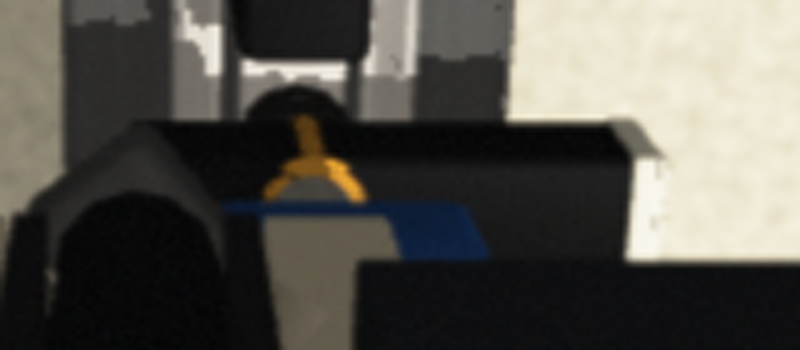

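No tab is showing to the right of the white rim yet. From here, steps of 0.4 rad with a look after each cannot overshoot.

```bash
python3 -m pendant '[[[0.0056,0.0083,0,0,1],[0.0039,0.0092,0,0,1],[0,0,0,0,1]]]'|grep tim
python3 -c "
from h import *
crank()
s=snapshot('wrist');save(s,'w14',(180,150,390,260),3.8)
s=snapshot('scene');save(s,'s14',(200,200,270,260),10)"
```

```text
time: 21.48
t 21.48 angle -165.0 r 50.66 Fradial 1.0 Ftang(cw) 1.9 Fz 4.6 gap 17.0
```

View pics/w14.png

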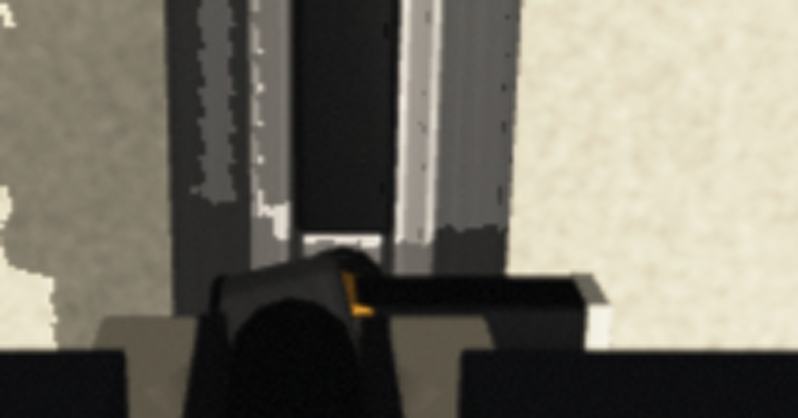

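View pics/s14.png

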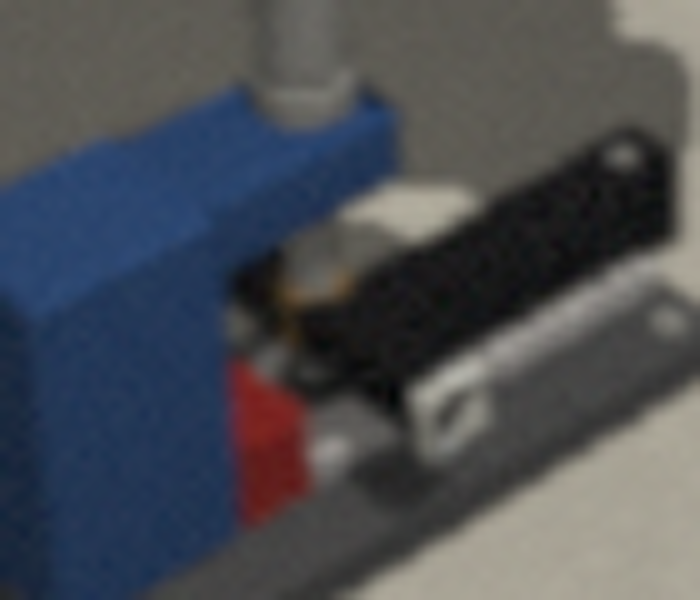

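The rim still shows an empty dark hole at (460,410) in the scene crop. Carrying on.

```bash
python3 -m pendant '[[[0.0019,0.0098,0,0,1],[0,0.01,0,0,1],[0,0,0,0,1]]]'|grep tim
python3 -c "
from h import *
crank()
s=snapshot('wrist');save(s,'w15',(180,150,390,260),3.8)
s=snapshot('scene');save(s,'s15',(200,200,270,260),10)
a=np.radians(-185.9)
for k in range(0,18):
    b=a-0.2*k;b2=b-.2
    print(k,round(np.degrees(b2),1),(-0.05*(np.cos(b2)-np.cos(b))).round(4),(0.05*(np.sin(b2)-np.sin(b))).round(4))
"
```

```text
time: 21.95
t 21.95 angle 172.3 r 50.83 Fradial 0.4 Ftang(cw) 1.9 Fz 2.5 gap 17.5
0 -197.4 -0.002 0.0098
1 -208.8 -0.0039 0.0092
2 -220.3 -0.0057 0.0082
3 -231.7 -0.0072 0.0069
4 -243.2 -0.0084 0.0054
5 -254.7 -0.0093 0.0036
6 -266.1 -0.0098 0.0017
7 -277.6 -0.01 -0.0003
8 -289.0 -0.0097 -0.0023
9 -300.5 -0.0091 -0.0042
10 -312.0 -0.0081 -0.0059
11 -323.4 -0.0067 -0.0074
12 -334.9 -0.0051 -0.0086
13 -346.3 -0.0033 -0.0094
14 -357.8 -0.0014 -0.0099
15 -369.2 0.0006 -0.01
16 -380.7 0.0026 -0.0096
17 -392.2 0.0044 -0.0089
```

View pics/s15.png

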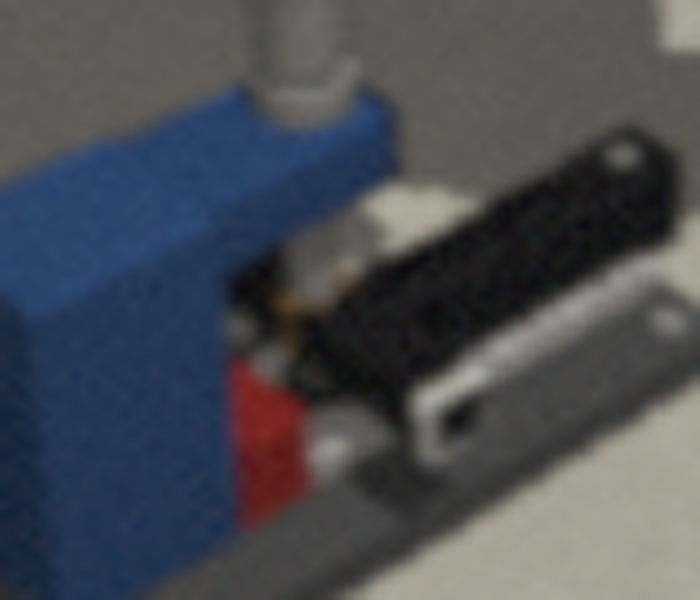

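View pics/w15.png

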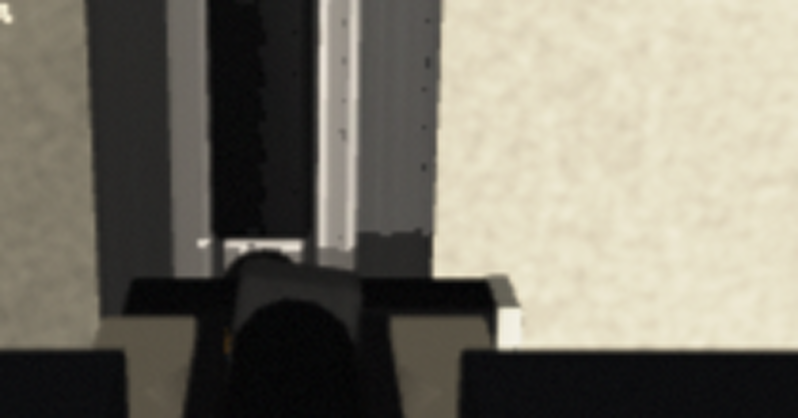

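```bash
python3 -m pendant '[[[-0.002,0.0098,0,0,1],[-0.0039,0.0092,0,0,1],[0,0,0,0,1]]]'|grep tim
python3 -c "
from h import *
crank()
s=snapshot('scene');save(s,'s16',(200,200,270,260),10)
"
```

```text
time: 22.42
t 22.43 angle 150.9 r 51.01 Fradial -1.0 Ftang(cw) -0.8 Fz 4.5 gap 17.7
```

View pics/s16.png

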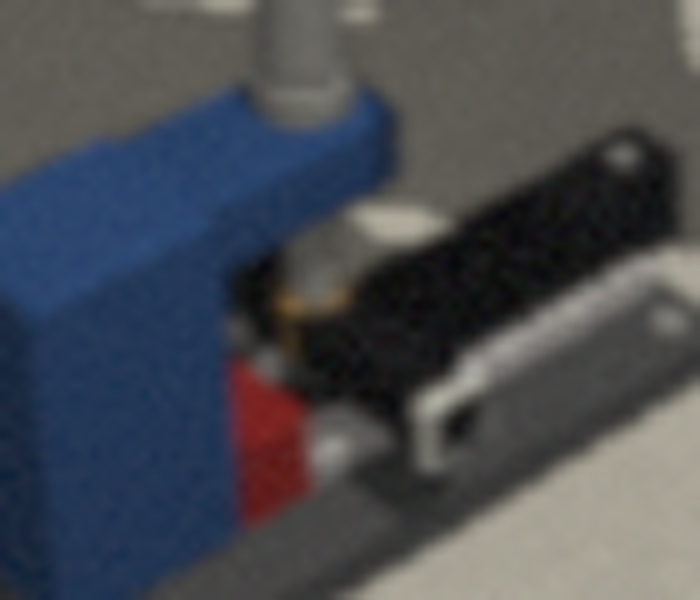

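Still empty, so I'll continue.

```bash
python3 -m pendant '[[[-0.0057,0.0082,0,0,1],[-0.0072,0.0069,0,0,1],[0,0,0,0,1]]]'|grep tim
python3 -c "
from h import *
crank()
s=snapshot('scene');save(s,'s17',(200,200,270,260),10)
"
```

```text
time: 22.85
t 22.85 angle 128.9 r 50.81 Fradial -2.0 Ftang(cw) -1.8 Fz 3.6 gap 17.5
```

View pics/s17.png

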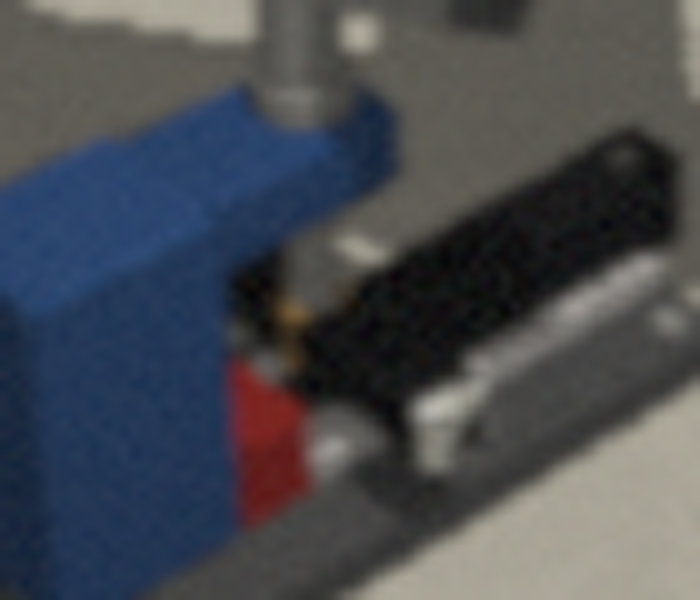

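```bash
python3 -c "
from h import *
s=snapshot('scene');save(s,'s17b',(232,230,262,252),24)
print(s['color'][238:248,240:252].tolist()[2::2])
"
```

```text
[[[46, 44, 42], [101, 101, 96], [152, 152, 145], [178, 176, 168], [179, 178, 167], [166, 166, 154], [152, 152, 140], [147, 144, 134], [119, 117, 111], [85, 83, 80], [73, 70, 70], [73, 72, 72]], [[39, 39, 35], [85, 84, 80], [130, 130, 124], [150, 149, 140], [149, 148, 138], [149, 147, 137], [147, 145, 136], [142, 139, 130], [119, 118, 111], [86, 85, 82], [70, 69, 69], [70, 69, 68]], [[36, 36, 33], [76, 75, 71], [114, 115, 106], [140, 139, 130], [147, 144, 135], [146, 144, 134], [139, 137, 128], [121, 119, 111], [93, 91, 86], [73, 71, 70], [70, 70, 70], [71, 67, 69]], [[43, 44, 44], [66, 65, 62], [101, 100, 92], [121, 118, 111], [116, 116, 110], [100, 100, 94], [82, 81, 79], [75, 74, 72], [70, 69, 70], [66, 65, 64], [60, 62, 61], [56, 55, 54]]]
```

View pics/s17b.png

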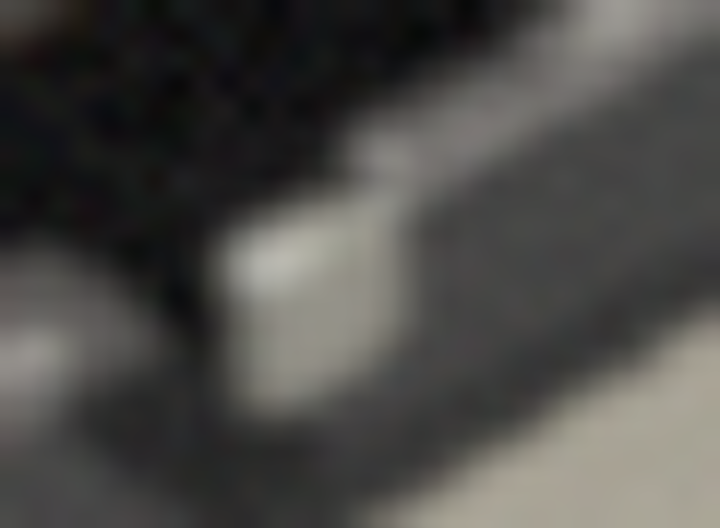

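```bash
python3 -c "
from h import *
ims=[]
for i in range(3):
    s=snapshot('scene');c=cv2.resize(s['color'][226:254,230:262],None,fx=8,fy=8,interpolation=cv2.INTER_NEAREST);ims.append(c)
cv2.imwrite('pics/s18.png',cv2.cvtColor(np.hstack(ims),cv2.COLOR_RGB2BGR))
s=snapshot('wrist');save(s,'w18',scale=1.5)
"
```

```text
(no output)
```

View pics/s18.png

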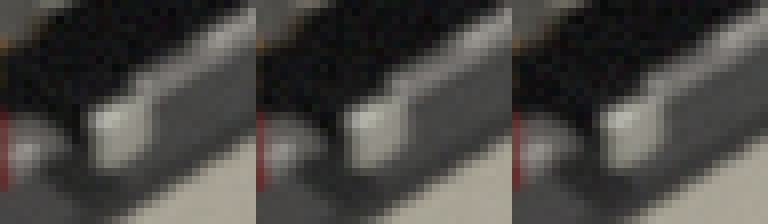

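View pics/w18.png

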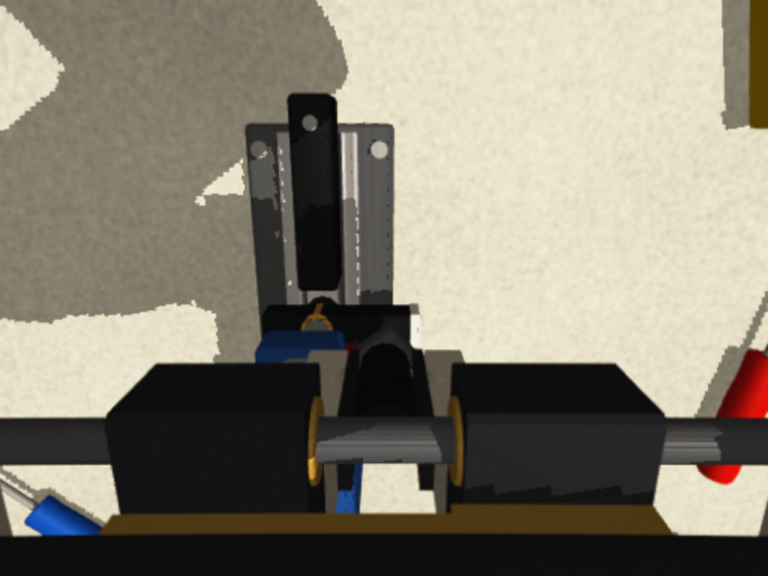

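The gauge end now looks evenly pale instead of holding a dark hole, so the tab may be near flush. One smaller step of 0.2 rad.

```bash
python3 -m pendant '[[[-0.0042,0.0027,0,0,1],[-0.0042,0.0027,0,0,1],[0,0,0,0,1]]]'|grep tim
python3 -c "
from h import *
crank()
ims=[]
for i in range(2):
    s=snapshot('scene');c=cv2.resize(s['color'][221:259,226:266],None,fx=9,fy=9,interpolation=cv2.INTER_NEAREST);ims.append(c)
cv2.imwrite('pics/s19.png',cv2.cvtColor(np.hstack(ims),cv2.COLOR_RGB2BGR))
s=snapshot('wrist');save(s,'w19',(150,180,300,260),5)
"
```

```text
time: 23.52
t 23.52 angle 118.4 r 50.76 Fradial -2.6 Ftang(cw) -3.5 Fz 6.6 gap 17.5
```

View pics/s19.png

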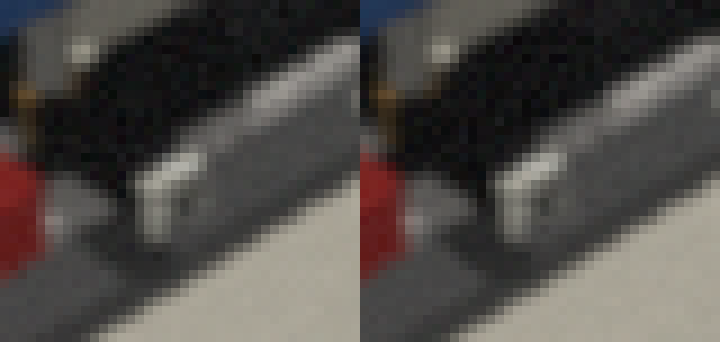

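View pics/w19.png

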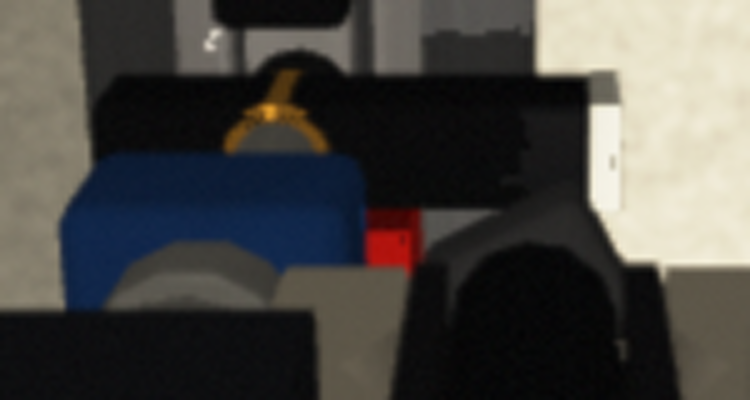

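The dark hole is back, so that was lighting, and nothing sticks out past the rim in the wrist view. Continuing.

```bash
python3 -m pendant '[[[-0.0093,0.0036,0,0,1],[-0.0098,0.0017,0,0,1],[0,0,0,0,1]]]'|grep tim
python3 -c "
from h import *
crank()
s=snapshot('scene');save(s,'s20',(210,205,280,265),10)
s=snapshot('wrist');save(s,'w20',(130,160,300,260),4.5)
"
```

```text
time: 24.05
t 24.05 angle 95.3 r 50.47 Fradial -2.7 Ftang(cw) -1.4 Fz 5.9 gap 17.1
```

View pics/s20.png

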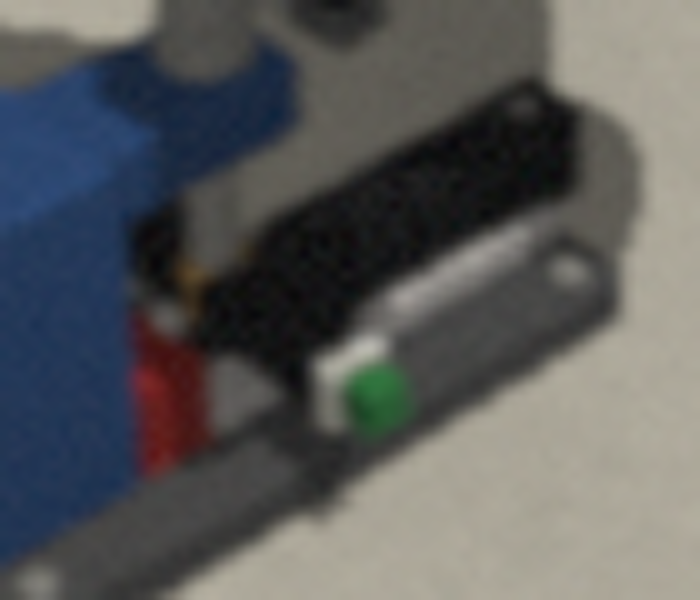

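View pics/w20.png

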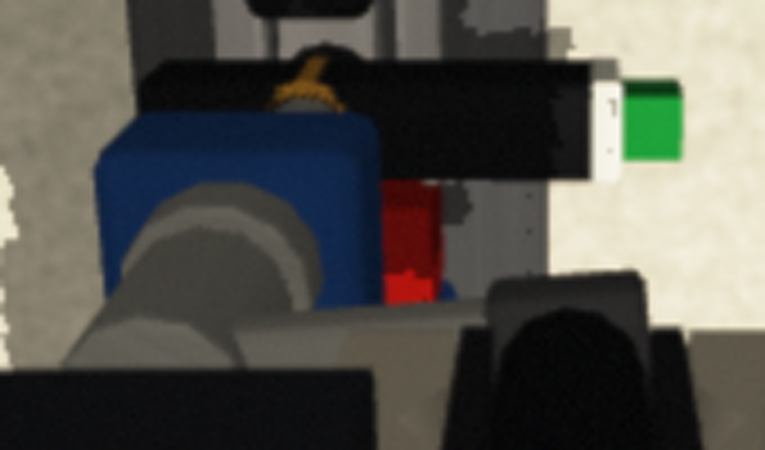

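Green is clearly out: (622–683, 80–160) in the wrist crop, with no red. I'll measure how far.

```bash
python3 -c "
from h import *
s=snapshot('wrist')
u=np.array([.9732,-.23]);n=np.array([.23,.9732])
f=lambda x,y:(130+(x+.5)/4.5-.5,160+(y+.5)/4.5-.5)
for x,y in [(650,130),(600,130),(500,130)]: print(depth(s,*f(x,y)).round(1))
z=depth(s,*f(650,120))[2]
for x,y in[(622,130),(683,130)]:
    for zz in (z,z-6): p=at_z(s,*f(x,y),zz);print(x,zz.round(1),(p[:2]@u-601).round(1),(p[:2]@n-115.4).round(1))
"
```

```text
[626.8  37.9  59.7]
[624.6  28.6  59.9]
[620.   10.1  60.6]
622 58.2 0.7 60.4
622 52.2 2.6 60.6
683 58.2 0.7 72.1
683 52.2 2.6 72.5
```

The tab is 12 mm out, so about 52 mm of travel and 6.5 mm of squeeze, mid-window. Stopping here and letting go.

```bash
python3 -m pendant '[[[0,0,0,0,1],[0,0,0,0,0.75],[0,0,0,0,0.65],[0,0,0,0,0.6],[0,0,0,0,0.6],[0,0,0,0,0.6]]]'|grep -v ori
python3 -c "
from h import *
crank()
s=snapshot('wrist');save(s,'w21',scale=1.5)"
```

```text
time: 24.95
eef_pos: [618.6, 24.4, 194.9]
contact_force: [-0.1, 0.2, 0.3]
finger_gap: 35.1
t 24.95 angle 95.1 r 50.81 Fradial 0.2 Ftang(cw) -0.2 Fz 0.3 gap 35.1
```

View pics/w21.png

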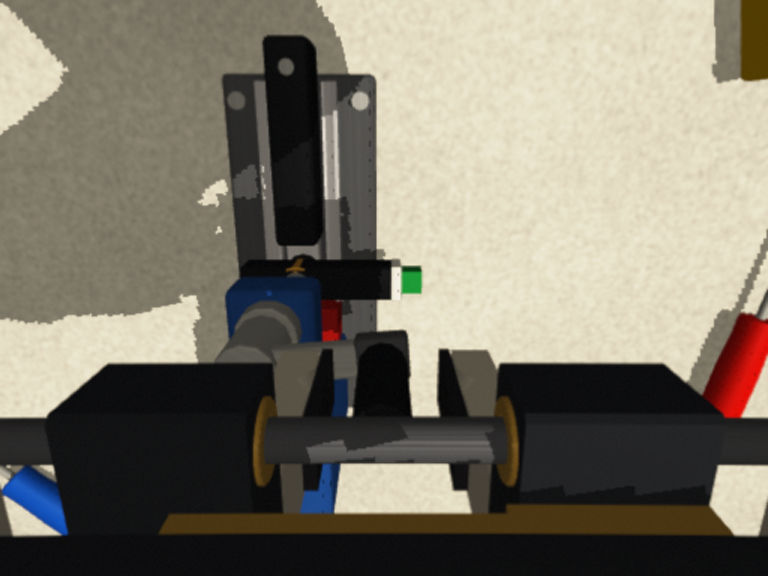

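The grip is free, with gaps on both sides of it (332–355 and 411–438), and the green tab is still out. Lifting clear.

```bash
python3 -m pendant '[[[0,0,-0.005,0,0.6],[0,0,-0.015,0,0.6],[0,0,-0.025,0,0.6],[0,0,-0.03,0,0.6],[0,0,-0.03,0,0.6],[0,0,0,0,0.6],[0,0,0,0,0.6],[0,0,0,0,0.6]]]'|grep -v ori
python3 -c "
from h import *
s=snapshot('wrist');save(s,'w22',scale=1.5)
s=snapshot('scene');save(s,'s22',(200,190,290,270),8)
s=snapshot('top');save(s,'t22',scale=1.5)"
```

```text
time: 26.0
eef_pos: [618.2, 24.2, 299.2]
contact_force: [-0.1, -0.7, -0.8]
finger_gap: 34.7
```

View pics/w22.png

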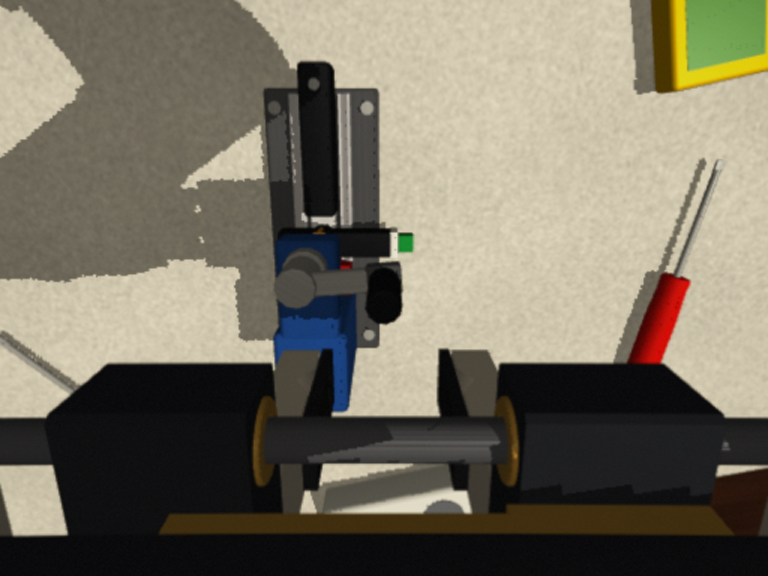

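View pics/s22.png

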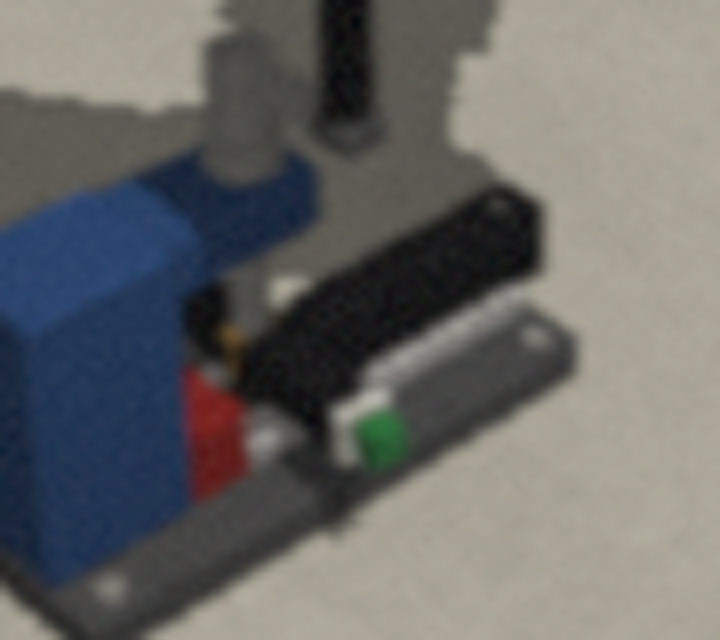

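View pics/t22.png

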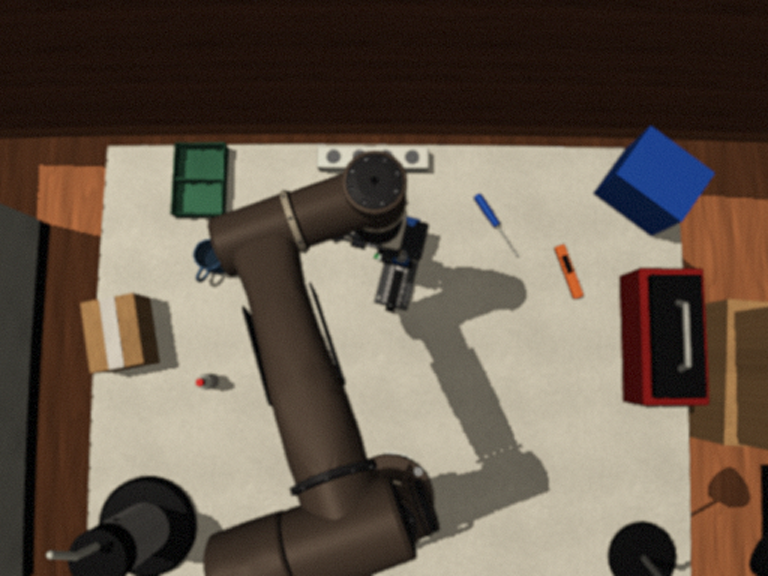

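The hand is clear, the tab is green with no red, the handle is in line, and the bystanders in view are unmoved. One last check of the bar's end, then I hand in.

```bash
python3 -c "
from h import *
s=snapshot('wrist')
u=np.array([.9732,-.23]);n=np.array([.23,.9732])
for nm,x,y,z in[('barend',316,63,54),('barfrontL',302,214,54),('barfrontR',335,214,54),('bolt',367,108,21),('rim',397,242,60),('tabend',413,242,60)]:
    p=at_z(s,(x+.5)/1.5-.5,(y+.5)/1.5-.5,z)[:2];print(nm,(p@u-601).round(1),(p@n-115.4).round(1))
from station import sign_off
print(sign_off())"
```

```text
barend -127.7 2.1
barfrontL -21.5 -12.9
barfrontR -21.5 12.3
bolt -99.1 36.4
rim -1.1 59.8
tabend -1.1 72.0
the job is handed in; nothing more can be done
None
```

I laid the handle in the channel and slid it home against the red stop. I then wound the crank clockwise until the green tab popped out, let go and lifted clear. The job is handed in, about 26 s into the 72 s allowed; `sign_off()` gave no verdict.

- **Handle at the stop:** I pushed with a peak of about 12 N (25 N is the limit). The TCP stalled within about 1 mm of the predicted spot.
- **Handle position at the end:** The front of the bar measured x = -21.5 mm in the clamp's frame, against -20 mm expected. The back end measured -127.7 mm, against -130 mm expected. These two disagree by a few millimetres in opposite directions, so the fit is confirmed only to about 2 mm, which is the camera's accuracy. A closer reading before winding gave -129.6 mm for the back end. The handle looked centred and flat.
- **Tab:** It stood about 12 mm out, all green with no red. That is about 52 mm of travel, or 6.5 mm of spring squeeze. It did not change after I let go.
- **Crank:** The radial forces I read at each pause were under 3 N (20 N is the limit).
- **One unclear view:** The gauge hole briefly looked filled in the scene camera, so I took a smaller step. It turned out to be lighting.
- **Bystanders:** The screwdrivers, cutter and mug looked unmoved in the last pictures. The multimeter was mostly hidden by the arm in the top view and only partly in the wrist view, so I did not measure it. The path never went near it.

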